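# Demould castings and load the cure bay with a straightedge

### The job

Lift every orange casting out of the blue mould and stand them all on the grey work board in front of the white cure bay's opening; then take the straightedge by its red handle, gather all of them in one row against its edge and push them together, in one go, into the bay until they stand upright and square against the stop inside. Then lay the straightedge back flat on its black pad and, with the castings in, turn the dial of the round timer until its white pointer is on the red mark; leave the tin, the tape roll and the small carton where they are.

Things in the scene. Friction and masses are not known exactly. Their poses are not given: they have to be found in the camera images.
- work_board: Fixed grey work board lying on the bench, 30 mm thick (its top is 30 mm above the bench); its main part is 240 x 358 mm (x, y; cure bay and mould), origin in the middle of its underside on the bench; a strip behind the board vice joins it, x 26 to 120, y 177 to 479 mm from the origin (timer and pad). The scraps lying about on the bench are only scenery.
- cure_bay: Fixed white hood 186 mm wide (y), 86 mm deep (x), 46 mm tall, on the work board, without a floor; yellow-rimmed opening in front. Origin on the board in the middle of the opening; x points into the bay (away from the robot), z up. The opening is 170 mm wide (y -85 to 85; walls 8 mm) and 38 mm high under the roof; inside, a flat grey stop square to x has its face at x = 44 mm. All solid.
- dial (a joint): Angle in rad of the dial on top of the timer: 0 when its white pointer line points to the timer's -x, growing clockwise as seen from above; the red mark of the scale is at 2.6, the white ticks come every 30 degrees. Range 0 to 6.0; it turns stiffly enough to stay where it is left.
- dial_grip (a point): Middle of the dial's upright grey grip bar (40 mm long, 12 mm wide, 22 mm tall, from 39 to 61 mm above the board), on its turning axis 52 mm above the board, in the middle of the timer. Its own x axis turns with the dial; the bar lies along that x, the white pointer towards -x. A round skirt of 44 mm diameter lies below the bar, its top 41 mm above the board.
- dial_mark (a point): The red mark on the black scale plate round the dial, 29 mm from the dial's axis.
- timer: Fixed round white timer of the cure bay, 72 mm wide, 30 mm tall without its dial, origin under its centre on the work board; its -x faces roughly the robot. Black scale with white ticks and one red mark on top, the dial in the middle.
- mould: Fixed blue open mould 172 x 56 x 14 mm (its x, y, z), origin in the middle of its underside on the work board. Four square cavities 34 mm wide and 10 mm deep (floor 4 mm above the board) in a row along x at -60, -20, 20 and 60 mm.
- pad: Fixed black rubber pad 85 x 176 x 3 mm (its x, y, z) on the work board behind the board vice, origin in the middle of its underside. The straightedge lies on it at first, lengthways along the pad's y.
- straightedge: Loose aluminium straightedge, 0.22 kg. Its pushing edge is a bar 150 mm long (its y), 14 mm deep and 14 mm tall; the origin is at the bottom, in the middle of the front (pushing) face, which looks to +x. Behind the bar a 5 mm plate 110 mm wide reaches back to x = -62 mm and carries the red upright handle rib.
- straightedge_grip (a point): Middle of the straightedge's red handle rib, at x = -36, y = 0, z = 36 mm of straightedge; the rib is 44 mm long (x), 14 mm thick (y) and reaches from 5 to 50 mm above the straightedge's underside. Its x and y axes are those of the straightedge.
- casting_a: Loose orange cast module, 60 g: a heavy square skirt 32 x 32 x 10 mm and on it a light square body 24 x 24 mm reaching up to 24 mm, with a brass insert on top. Origin in the middle of its underside, z up. At first it sits upright in a cavity of the mould, square to it, its skirt sunk level with the mould's top and its upper 14 mm standing out; it sits loosely (1 mm play each side). May be absent.
- casting_b: Loose orange cast module, 60 g: a heavy square skirt 32 x 32 x 10 mm and on it a light square body 24 x 24 mm reaching up to 24 mm, with a brass insert on top. Origin in the middle of its underside, z up. At first it sits upright in a cavity of the mould, square to it, its skirt sunk level with the mould's top and its upper 14 mm standing out; it sits loosely (1 mm play each side). May be absent.
- casting_c: Loose orange cast module, 60 g: a heavy square skirt 32 x 32 x 10 mm and on it a light square body 24 x 24 mm reaching up to 24 mm, with a brass insert on top. Origin in the middle of its underside, z up. At first it sits upright in a cavity of the mould, square to it, its skirt sunk level with the mould's top and its upper 14 mm standing out; it sits loosely (1 mm play each side). May be absent.
- casting_d: Loose orange cast module, 60 g: a heavy square skirt 32 x 32 x 10 mm and on it a light square body 24 x 24 mm reaching up to 24 mm, with a brass insert on top. Origin in the middle of its underside, z up. At first it sits upright in a cavity of the mould, square to it, its skirt sunk level with the mould's top and its upper 14 mm standing out; it sits loosely (1 mm play each side). May be absent.
- flux_tin: Bystander: round tin with brass-coloured lid, 59 mm wide, 46 mm tall, origin under its centre; stays where it is.
- tape_blue: Bystander: roll of blue tape, 60 mm wide, 28 mm tall, origin under its centre; stays where it is.
- relay_box: Bystander: small brown carton 30 x 50 x 20 mm, origin under its centre; stays where it is.

How it is judged:
On the way, in this order (a step that is already met when the one before it is completed fails the run):
1. all castings are out of the mould and stand upright on the board in front of the bay's opening (or in it) at once (x of casting_a in the frame of cure_bay between -0.15 and 0.044 m and y of casting_a in the frame of cure_bay between -0.09 and 0.09 m and angle between each of casting_a, casting_b, casting_c, casting_d's own z axis and vertical below 0.2 rad and z of casting_a in the frame of cure_bay between -0.006 and 0.006 m and x of casting_b in the frame of cure_bay between -0.15 and 0.044 m and y of casting_b in the frame of cure_bay between -0.09 and 0.09 m and z of casting_b in the frame of cure_bay between -0.006 and 0.006 m and x of casting_c in the frame of cure_bay between -0.15 and 0.044 m and y of casting_c in the frame of cure_bay between -0.09 and 0.09 m and z of casting_c in the frame of cure_bay between -0.006 and 0.006 m and x of casting_d in the frame of cure_bay between -0.15 and 0.044 m and y of casting_d in the frame of cure_bay between -0.09 and 0.09 m and z of casting_d in the frame of cure_bay between -0.006 and 0.006 m), for 0.2 s.
2. all castings are in one row against the pushing edge of the held straightedge, not yet home in the bay (at most one may be home already) ((((x of casting_a in the frame of cure_bay between 0.023 and 0.044 m and y of casting_a in the frame of cure_bay between -0.09 and 0.09 m and angle between casting_a's own z axis and vertical below 0.2 rad and z of casting_a in the frame of cure_bay between -0.006 and 0.006 m) and (x of casting_b in the frame of straightedge between 0.01 and 0.024 m and x of casting_b in the frame of cure_bay between -0.15 and 0.021 m and y of casting_b in the frame of cure_bay between -0.09 and 0.09 m) and (x of casting_c in the frame of straightedge between 0.01 and 0.024 m and x of casting_c in the frame of cure_bay between -0.15 and 0.021 m and y of casting_c in the frame of cure_bay between -0.09 and 0.09 m) and (x of casting_d in the frame of straightedge between 0.01 and 0.024 m and x of casting_d in the frame of cure_bay between -0.15 and 0.021 m and y of casting_d in the frame of cure_bay between -0.09 and 0.09 m)) or ((x of casting_a in the frame of straightedge between 0.01 and 0.024 m and x of casting_a in the frame of cure_bay between -0.15 and 0.021 m and y of casting_a in the frame of cure_bay between -0.09 and 0.09 m) and (x of casting_b in the frame of cure_bay between 0.023 and 0.044 m and y of casting_b in the frame of cure_bay between -0.09 and 0.09 m and angle between casting_b's own z axis and vertical below 0.2 rad and z of casting_b in the frame of cure_bay between -0.006 and 0.006 m) and (x of casting_c in the frame of straightedge between 0.01 and 0.024 m and x of casting_c in the frame of cure_bay between -0.15 and 0.021 m and y of casting_c in the frame of cure_bay between -0.09 and 0.09 m) and (x of casting_d in the frame of straightedge between 0.01 and 0.024 m and x of casting_d in the frame of cure_bay between -0.15 and 0.021 m and y of casting_d in the frame of cure_bay between -0.09 and 0.09 m)) or ((x of casting_a in the frame of straightedge between 0.01 and 0.024 m and x of casting_a in the frame of cure_bay between -0.15 and 0.021 m and y of casting_a in the frame of cure_bay between -0.09 and 0.09 m) and (x of casting_b in the frame of straightedge between 0.01 and 0.024 m and x of casting_b in the frame of cure_bay between -0.15 and 0.021 m and y of casting_b in the frame of cure_bay between -0.09 and 0.09 m) and (x of casting_c in the frame of cure_bay between 0.023 and 0.044 m and y of casting_c in the frame of cure_bay between -0.09 and 0.09 m and angle between casting_c's own z axis and vertical below 0.2 rad and z of casting_c in the frame of cure_bay between -0.006 and 0.006 m) and (x of casting_d in the frame of straightedge between 0.01 and 0.024 m and x of casting_d in the frame of cure_bay between -0.15 and 0.021 m and y of casting_d in the frame of cure_bay between -0.09 and 0.09 m)) or ((x of casting_a in the frame of straightedge between 0.01 and 0.024 m and x of casting_a in the frame of cure_bay between -0.15 and 0.021 m and y of casting_a in the frame of cure_bay between -0.09 and 0.09 m) and (x of casting_b in the frame of straightedge between 0.01 and 0.024 m and x of casting_b in the frame of cure_bay between -0.15 and 0.021 m and y of casting_b in the frame of cure_bay between -0.09 and 0.09 m) and (x of casting_c in the frame of straightedge between 0.01 and 0.024 m and x of casting_c in the frame of cure_bay between -0.15 and 0.021 m and y of casting_c in the frame of cure_bay between -0.09 and 0.09 m) and (x of casting_d in the frame of cure_bay between 0.023 and 0.044 m and y of casting_d in the frame of cure_bay between -0.09 and 0.09 m and angle between casting_d's own z axis and vertical below 0.2 rad and z of casting_d in the frame of cure_bay between -0.006 and 0.006 m)) or ((x of casting_a in the frame of straightedge between 0.01 and 0.024 m and x of casting_a in the frame of cure_bay between -0.15 and 0.021 m and y of casting_a in the frame of cure_bay between -0.09 and 0.09 m) and (x of casting_b in the frame of straightedge between 0.01 and 0.024 m and x of casting_b in the frame of cure_bay between -0.15 and 0.021 m and y of casting_b in the frame of cure_bay between -0.09 and 0.09 m) and (x of casting_c in the frame of straightedge between 0.01 and 0.024 m and x of casting_c in the frame of cure_bay between -0.15 and 0.021 m and y of casting_c in the frame of cure_bay between -0.09 and 0.09 m) and (x of casting_d in the frame of straightedge between 0.01 and 0.024 m and x of casting_d in the frame of cure_bay between -0.15 and 0.021 m and y of casting_d in the frame of cure_bay between -0.09 and 0.09 m))) and contact force between the fingers and straightedge above 0.5 N), for 0.05 s.
3. all castings stand in the bay against the stop (x of casting_a in the frame of cure_bay between 0.023 and 0.044 m and y of casting_a in the frame of cure_bay between -0.09 and 0.09 m and angle between each of casting_a, casting_b, casting_c, casting_d's own z axis and vertical below 0.2 rad and z of casting_a in the frame of cure_bay between -0.006 and 0.006 m and x of casting_b in the frame of cure_bay between 0.023 and 0.044 m and y of casting_b in the frame of cure_bay between -0.09 and 0.09 m and z of casting_b in the frame of cure_bay between -0.006 and 0.006 m and x of casting_c in the frame of cure_bay between 0.023 and 0.044 m and y of casting_c in the frame of cure_bay between -0.09 and 0.09 m and z of casting_c in the frame of cure_bay between -0.006 and 0.006 m and x of casting_d in the frame of cure_bay between 0.023 and 0.044 m and y of casting_d in the frame of cure_bay between -0.09 and 0.09 m and z of casting_d in the frame of cure_bay between -0.006 and 0.006 m), for 0.2 s.
4. the dial is at the red mark with the castings in the bay (all of step 3 and value of joint dial between 2.5 and 2.7 rad), for 0.2 s.
At the end, for the whole second after the job is handed in: Each casting upright (0.2 rad) in the bay, its centre within 21 mm of the stop (16 is touching) and 90 mm of the middle line; dial 2.5 to 2.7 (mark 2.6); straightedge flat on its pad, handle within 45 mm of the pad's centre; all released, tool and dial at rest (all of step 4 and z of straightedge in the frame of pad between -0.002 and 0.008 m and horizontal distance between straightedge_grip and pad below 0.045 m and angle between straightedge's own z axis and vertical below 0.1 rad and velocity of joint dial below 0.05 rad/s and linear speed of straightedge below 0.02 m/s).
It fails at once if a bystander (tin, tape roll or small carton) is moved by more than 25 mm (distance of any of flux_tin, tape_blue, relay_box from where it was at the start of the episode above 0.025 m).
Of casting_a, casting_b, casting_c, casting_d only 3 to 4 are there at a start; the rules pass over those that are not, and their reading is None.
At some moment in a run one of casting_a, casting_b, casting_c, casting_d may be knocked a few centimetres aside while the robot is not near it.
Once in a run the grip may slacken for a moment while it holds something.
It also fails if it takes over 210 s, if anything falls off the work surface, if the arm or the gripper's body presses on something with over 40 N, if the wrist force passes 120 N, or if a joint passes its speed limit or range.

### The arm

A 7-joint arm with a two-finger parallel gripper is mounted at the origin on a cart in front of the work surface, level with it; the furniture and walls round the work are solid. World frame = base frame: x ahead of the robot, y to its left, z up, the work surface at z = 0. Lengths are in m, angles in rad, forces in N, time in s.
With the tool pointing down it reaches from about 0.4 to 0.85 m from the base axis. Payload 10.4 kg.
Tool frame: the origin (TCP) lies on the centre line of the jaws, within the pads' length; the fingertips stand 11 mm ahead of it and the grasp point (between the pads) lies 8 mm behind it (manip.finger_overhang is the distance from the TCP to the fingertips, in m); z points along the fingers, y is the line along which they close (so a half turn about z gives the same grasp; the last joint's range is limited). The gripper opens to 85 mm and grips with 20 to 120 N. Pads are 22 mm wide; open, the fingers measure 114 mm over their backs; the gripper's body (76 mm by 85 mm) begins 54 mm behind the grasp point. The pads swing forward as they close: fully open they stand 13 mm farther back than shut.
Start: joints at [-1.326, 0.332, -0.065, 1.46, 0.022, 1.35, -0.088], TCP at [0.165, 0.603, 0.242] pointing down, gripper open.
Joint ranges: [-2.6, 2.6], [-0.5, 2.12], [-1.47, 1.34], [0.16, 2.42], [-1.27, 4.41], [0.06, 2.06], [-2.6, 2.6]. Speed limits (rad/s): [2.22, 2.22, 2.79, 2.79, 3.14, 3.14, 3.14].

### API

Orientations are given as a unit quaternion [x, y, z, w].
In Python, from workcell import manip, imaging, workorder gives the robot as it stands.
- The arm moves only by the tool jog_arm, never from a script. Its argument "deltas" is a list of rows, each an object with "gripper": the opening, from 0 (shut) to 1 (fully open); "offset": the shift along the tool's x, y, z in m, a list of three; "rotation": the turn, a rotation vector about the tool's x, y, z in degrees, a list of three. In form: [{"gripper": gripper, "offset": [tx, ty, tz], "rotation": [ax, ay, az]}, ...]. A call has 1 to 20 rows; each row shifts and turns the commanded pose from where the row before left it, along the tool's axes as they then stand; what a row does not reach is not made up. A row lasts 1/10 s, in which the tool goes at most 50 mm and 8.59 degrees, less where a joint would pass 70% of its speed; a pose out of reach is approached as far as the arm can. A call with a gripper value outside its range is refused whole. The fingers move at their own pace and stop on an object; "newtons" is the grip in N (left out, the last holds). Time passes only in rows, so rows that do not move let the fingers close. It gives the time, the measured TCP pose, the force, the opening and the grip force at its end, in the units of the state.
- manip.get_obs(): the state, without advancing time (a new reading comes with each control period).
- imaging.camera(name): name is "scene" or "top" or "wrist"; returns the picture (400x640x3 uint8, blue, green, red); there is no depth.
- imaging.camera_model(name): a dict with "camera_matrix" (3x3 intrinsics, pixels), "k1" (the pictures are not rectified: a ray, as slopes to the right and down, at radius r is drawn at 1 + k1 r^2 times it, then the intrinsics apply), "world_to_cam" (4x4, takes a point from world to camera coordinates); the wrist camera has in their place "hand_eye" (4x4, takes a point from camera to tool coordinates, whose origin is the TCP and whose axes are the flange's). Camera axes: x right, y up, looking along -z (the intrinsics and any distortion apply to the point x, -y, -z); pixel columns grow to the right and rows downward; lengths in m; the calibration is good to about 2 mm. A picture is of the moment at which its call begins: read the wrist's pose just before it. camera_model takes no time and is no camera call.
- workorder.hand_in(): hands the job in; it is judged then, once.
The state is a dict: "clock": time; "joint_pos": joint angles; "joint_velocities": joint speeds; "tau": joint torques, N m; "position": TCP position; "ee_rot": TCP orientation; "ft_force": force on the tool from outside, world axes, zero at the start; "torque": the same for the moment, N m; "grip_width": opening from 0.0 (shut) to 1.0 (fully open); "grasp_force": force on a finger pad.
Only numpy, scipy, OpenCV 4.12 (cv2) and the standard library are available. Lean on these libraries where they do the work, as an engineer would, in place of code of your own. Each camera call takes 0.05 s, during which the arm holds its last target. There are 200 camera calls.

## Working session

There is one attempt and no reset: what is moved stays moved. The work goes in short steps, Python scripts to look and compute and a tool call to move; the robot and the scene stay as the last step left them, time stands still between calls to the robot, and variables do not carry over. Pictures are saved under pics/ and viewed, at most 14 in all, crops included, and the job is handed in when it is done.

Besides the shell and the picture viewer there is one more tool, called after "Call:" as name(argument=value, ...), one argument or row to a line, values as JSON. jog_arm: Moves the arm, as the interface text tells. Its arguments: {"type":"object","properties":{"deltas":{"type":"array","items":{"type":"object","properties":{"gripper":{"type":"number"},"offset":{"type":"array","items":{"type":"number"}},"rotation":{"type":"array","items":{"type":"number"}}}}},"newtons":{"type":"number"}},"required":["deltas"]}

```bash
mkdir -p pics
python3 - <<'E'
from workcell import manip, imaging, workorder
import cv2
o=manip.get_obs(); print(o); 
for n in("scene","top"):
    cv2.imwrite(f"pics/{n}0.png",imaging.camera(n)); print(n,imaging.camera_model(n))
print(imaging.camera_model("wrist"), manip.finger_overhang)
E
```

```text
{'clock': 0.0, 'joint_pos': array([-1.32560353,  0.33287381, -0.06470704,  1.46097175,  0.02159358,
        1.34986955, -0.08848016]), 'joint_velocities': array([ 0.00060275, -0.00021544, -0.00034334, -0.00060197, -0.00179514,
        0.00011087,  0.00134893]), 'tau': array([-2.41664375e-04, -6.25425982e+01,  4.91106219e-02, -3.91618860e+01,
        1.61394873e-02,  9.49028326e-03,  4.81498489e-05]), 'position': array([0.16527938, 0.6023727 , 0.24150019]), 'ee_rot': array([ 1.33473487e-01,  9.91052127e-01, -7.10476734e-04, -6.66196070e-05]), 'ft_force': array([ 1.07245232, -0.50312292,  0.53113151]), 'torque': array([-0.03149631,  0.00171821, -0.01262723]), 'grasp_force': 0.0, 'grip_width': 0.9998171640156789}
scene {'camera_matrix': array([[405.62247032,   0.        , 320.54892191],
       [  0.        , 405.62247032, 200.74564209],
       [  0.        ,   0.        ,   1.        ]]), 'k1': -0.10362792241493264, 'world_to_cam': array([[ 0.87166389, -0.49009023, -0.00369293, -0.47783457],
       [ 0.28935529,  0.50853026,  0.81096886, -0.22785098],
       [-0.39556995, -0.70796084,  
[... 415 characters left out ...]
7, -0.56827396],
       [-0.086526  , -0.01410596,  0.99614972, -1.17377082],
       [ 0.        ,  0.        ,  0.        ,  1.        ]])}
{'camera_matrix': array([[351.04578703,   0.        , 320.16200282],
       [  0.        , 351.04578703, 200.0589048 ],
       [  0.        ,   0.        ,   1.        ]]), 'k1': -0.0029596877548184, 'hand_eye': array([[-3.28031866e-04,  9.46893477e-01,  3.21547252e-01,
         8.15811116e-02],
       [ 9.99999911e-01,  2.25518059e-04,  3.56060445e-04,
        -2.99337724e-04],
       [ 2.64636600e-04,  3.21547340e-01, -9.46893467e-01,
        -1.31148025e-01],
       [ 0.00000000e+00,  0.00000000e+00,  0.00000000e+00,
         1.00000000e+00]])} 0.011
```

View pics/top0.png

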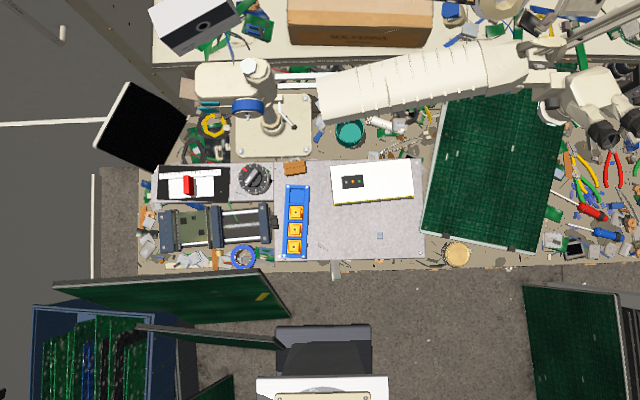

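View pics/scene0.png

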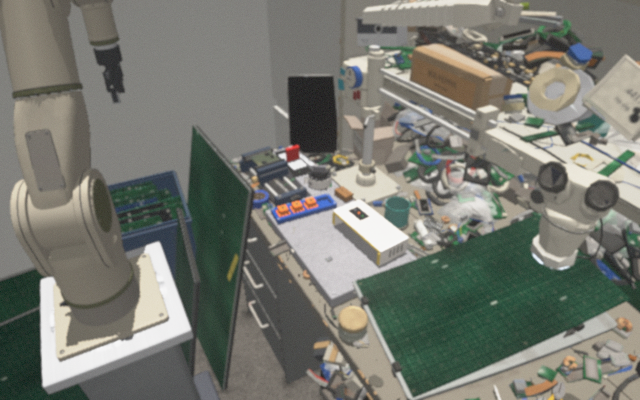

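The top view shows three castings at about (295,213), (294,230) and (293,246) in the mould. It also shows the bay at (371,183), the timer at (254,179) and the red handle at (188,185). Next I'll measure on an enlarged crop.

```bash
cat > h.py <<'E'
import numpy as np, cv2
from workcell import manip, imaging, workorder
from scipy.spatial.transform import Rotation as R
F=np.diag([1,-1,-1.])
def ext(n,o=None):
    m=imaging.camera_model(n); K=m["camera_matrix"]; k1=m["k1"]
    if n=="wrist":
        T=np.eye(4); T[:3,:3]=R.from_quat(o["ee_rot"]).as_matrix(); T[:3,3]=o["position"]
        W=np.linalg.inv(T@m["hand_eye"])
    else: W=m["world_to_cam"]
    return K,k1,W
D=lambda k:np.array([k,0,0,0,0.])
def proj(n,P,o=None):
    K,k1,W=ext(n,o); Rc=F@W[:3,:3]; t=F@W[:3,3]
    return cv2.projectPoints(np.atleast_2d(P).astype(float),cv2.Rodrigues(Rc)[0],t,K,D(k1))[0][:,0]
def unproj(n,px,z,o=None):
    K,k1,W=ext(n,o)
    u=cv2.undistortPoints(np.atleast_2d(px).astype(float)[:,None],K,D(k1))[:,0]
    d=np.c_[u,np.ones(len(u))]@F@W[:3,:3]; c=-W[:3,:3].T@W[:3,3]
    z=np.broadcast_to(z,len(d))
    return c+d*((z-c[2])/d[:,2])[:,None]
def blobs(im,lo,hi,amin=15):
    m=cv2.inRange(cv2.cvtColor(im,cv2.COLOR_BGR2HSV),np.array(lo),np.array(hi))
    n,_,s,c=cv2.connectedComponentsWithStats(m)
    return m,[(c[i].round(1),s[i]) for i in range(1,n) if s[i][4]>=amin]
E
python3 - <<'E'
from h import *
im=cv2.imread("pics/top0.png")
cv2.imwrite("pics/top0c.png",cv2.resize(im[140:280,140:440],None,fx=2.6,fy=2.6,interpolation=cv2.INTER_CUBIC))
for name,lo,hi,z in(("orange",(8,150,150),(20,255,255),.054),("blue",(100,150,80),(120,255,255),.044),("red",(0,170,120),(6,255,255),.083),("yellow",(22,140,120),(34,255,255),.03),("white",(0,0,235),(180,25,255),.076)):
    m,b=blobs(im,lo,hi)
    for c,s in b:
        if 140<c[0]<440 and 150<c[1]<275:
            mm=np.zeros_like(m);mm[s[1]:s[1]+s[3],s[0]:s[0]+s[2]]=m[s[1]:s[1]+s[3],s[0]:s[0]+s[2]]
            r=cv2.minAreaRect(np.argwhere(mm)[:,::-1].astype(np.float32)); 
            print(name,c,s,unproj("top",c,z).round(4),"rect",unproj("top",cv2.boxPoints(r),z)[:,:2].round(4).tolist())
print(unproj("top",[[277,261],[424,257],[417,160],[230,164],[150,200],[160,167]],.03).round(3))
E
```

```text
orange [294.2 167.1] [284 160  21  15 231] [[0.6515 0.0507 0.054 ]] rect [[0.6616, 0.0765], [0.6683, 0.0289], [0.6416, 0.0251], [0.6349, 0.0725]]
orange [142.1 216.3] [140 207   6  22  77] [[0.5436 0.4148 0.054 ]] rect [[0.5161, 0.4216], [0.5666, 0.4176], [0.5655, 0.407], [0.5151, 0.4111]]
orange [299. 214.] [291 206  12  14  46] [[0.5407 0.0415 0.054 ]] rect [[0.5598, 0.0599], [0.5592, 0.0341], [0.5289, 0.0348], [0.5294, 0.0604]]
orange [298.2 229.7] [290 223  12  14  49] [[0.5041 0.0441 0.054 ]] rect [[0.5202, 0.0629], [0.5196, 0.0373], [0.4894, 0.0379], [0.4899, 0.0635]]
orange [298.4 249. ] [293 242   8  12  32] [[0.4594 0.0445 0.054 ]] rect [[0.4759, 0.0568], [0.4755, 0.0405], [0.45, 0.041], [0.4504, 0.0573]]
orange [214.2 259.6] [211 249   7  22  90] [[0.4386 0.2418 0.054 ]] rect [[0.4634, 0.2491], [0.4643, 0.2367], [0.4152, 0.2327], [0.4143, 0.245]]
blue [146.5 185.2] [142 181   9   9  39] [[0.619  0.4082 0.044 ]] rect [[0.6159, 0.4228], [0.6295, 0.4195], [0.6232, 0.396], [0.6096, 0.3994]]
blue [295.9 216.1] [283 185  26  73 991] [[0.5366 0.0494 0.044 ]] rect [[0.4425, 0.0839]
[... 1094 characters left out ...]
[159 169  62  29 907] [[0.6178 0.2897 0.076 ]] rect [[0.6428, 0.3675], [0.6489, 0.2223], [0.5888, 0.2182], [0.5821, 0.3627]]
white [239.8 211.7] [223 210  35   5  73] [[0.5477 0.1766 0.076 ]] rect [[0.5473, 0.216], [0.553, 0.137], [0.5483, 0.1366], [0.5426, 0.2155]]
white [242.3 238.3] [225 236  35   5  78] [[0.4865 0.1715 0.076 ]] rect [[0.4861, 0.2117], [0.4916, 0.133], [0.4867, 0.1327], [0.4812, 0.2113]]
white [195.3 242.8] [182 241  26   4  44] [[0.4784 0.2806 0.076 ]] rect [[0.4774, 0.3119], [0.4827, 0.2534], [0.4784, 0.2529], [0.4731, 0.3115]]
[[ 0.432  0.097  0.03 ]
 [ 0.433 -0.251  0.03 ]
 [ 0.666 -0.244  0.03 ]
 [ 0.667  0.207  0.03 ]
 [ 0.584  0.404  0.03 ]
 [ 0.665  0.38   0.03 ]]
```

View pics/top0c.png

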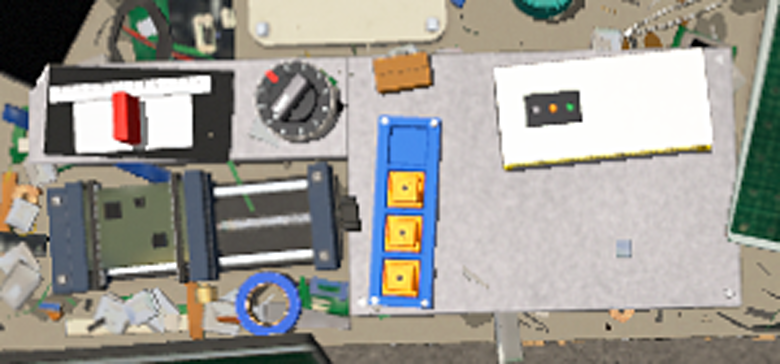

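Run:
```python
from h import *
def tri(a,b):
    best=min(((np.hypot(*(proj("scene",unproj("top",a,z))[0]-b)),z) for z in np.arange(-.8,.6,.005)))
    return best,unproj("top",a,best[1]).round(3)
for a in((262,270),(290,318),(53,285)):
    for b in((250,185),(195,128),(225,385)): print(a,b,tri(a,b))
# dial: pointer and mark, refine straightedge/timer
print("dial",unproj("top",[140+297/2.6,140+98/2.6],.09),"mark",unproj("top",[140+270/2.6,140+76/2.6],.06))
print("white pad top ends",unproj("top",[[140+290/2.6,140+93/2.6]],.09))
```

```text
(262, 270) (250, 185) ((np.float64(3.4850808011044525), np.float64(0.10500000000000076)), array([[0.415, 0.124, 0.105]]))
(262, 270) (195, 128) ((np.float64(57.752822010102264), np.float64(0.2800000000000009)), array([[0.423, 0.102, 0.28 ]]))
(262, 270) (225, 385) ((np.float64(43.23800961075832), np.float64(-0.8)), array([[ 0.374,  0.236, -0.8  ]]))
(290, 318) (250, 185) ((np.float64(27.796608429866975), np.float64(0.17500000000000082)), array([[0.318, 0.059, 0.175]]))
(290, 318) (195, 128) ((np.float64(28.333719593810038), np.float64(0.32000000000000095)), array([[0.338, 0.049, 0.32 ]]))Traceback (most recent call last):
  File "<stdin>", line 6, in <module>
  File "<stdin>", line 3, in tri
  File "<stdin>", line 3, in <genexpr>
  File "h.py", line 14, in proj
    K,k1,W=ext(n,o); Rc=F@W[:3,:3]; t=F@W[:3,3]
           ~~~^^^^^
  File "h.py", line 6, in ext
    m=imaging.camera_model(n); K=m["camera_matrix"]; k1=m["k1"]
ValueError: time passes only in moves, steps and waits
```

Call:
jog_arm(
  deltas=[
    {"offset": [-0.0316, -0.0295, -0.004]},
    {"offset": [-0.0316, -0.0295, -0.004]},
    {"offset": [-0.0316, -0.0295, -0.004]},
    {"offset": [-0.0316, -0.0295, -0.004]},
    {"offset": [-0.0316, -0.0295, -0.004]},
    {"offset": [-0.0316, -0.0295, 0]},
    {"offset": [-0.0316, -0.0295, 0]},
    {"offset": [-0.0316, -0.0295, 0]},
    {"offset": [-0.0316, -0.0295, 0]},
    {"offset": [-0.0316, -0.0295, 0]},
    {"offset": [-0.0316, -0.0295, 0]},
    {"offset": [-0.0316, -0.0295, 0]},
    {"offset": [-0.0316, -0.0295, 0]},
    {"offset": [-0.0316, -0.0295, 0]},
    {"offset": [-0.0316, -0.0295, 0]},
    {"rotation": [0, 0, -5.6]},
    {"rotation": [0, 0, -5.6]},
    {},
    {},
  ],
)

```text
schema error: expected keys gripper, offset, rotation
```

Call:
jog_arm(
  deltas=[
    {"gripper": 1, "rotation": [0, 0, 0], "offset": [-0.0316, -0.0295, -0.004]},
    {"gripper": 1, "rotation": [0, 0, 0], "offset": [-0.0316, -0.0295, -0.004]},
    {"gripper": 1, "rotation": [0, 0, 0], "offset": [-0.0316, -0.0295, -0.004]},
    {"gripper": 1, "rotation": [0, 0, 0], "offset": [-0.0316, -0.0295, -0.004]},
    {"gripper": 1, "rotation": [0, 0, 0], "offset": [-0.0316, -0.0295, -0.004]},
    {"gripper": 1, "rotation": [0, 0, 0], "offset": [-0.0316, -0.0295, 0]},
    {"gripper": 1, "rotation": [0, 0, 0], "offset": [-0.0316, -0.0295, 0]},
    {"gripper": 1, "rotation": [0, 0, 0], "offset": [-0.0316, -0.0295, 0]},
    {"gripper": 1, "rotation": [0, 0, 0], "offset": [-0.0316, -0.0295, 0]},
    {"gripper": 1, "rotation": [0, 0, 0], "offset": [-0.0316, -0.0295, 0]},
    {"gripper": 1, "rotation": [0, 0, 0], "offset": [-0.0316, -0.0295, 0]},
    {"gripper": 1, "rotation": [0, 0, 0], "offset": [-0.0316, -0.0295, 0]},
    {"gripper": 1, "rotation": [0, 0, 0], "offset": [-0.0316, -0.0295, 0]},
    {"gripper": 1, "rotation": [0, 0, 0], "offset": [-0.0316, -0.0295, 0]},
    {"gripper": 1, "rotation": [0, 0, 0], "offset": [-0.0316, -0.0295, 0]},
    {"gripper": 1, "offset": [0, 0, 0], "rotation": [0, 0, -5.6]},
    {"gripper": 1, "offset": [0, 0, 0], "rotation": [0, 0, -5.6]},
    {"gripper": 1, "offset": [0, 0, 0], "rotation": [0, 0, 0]},
  ],
)

```text
clock: 1.9
position: [0.5053, 0.0504, 0.2619]
ee_rot: [0.036, 0.999, -0.0, -0.0]
ft_force: [0.1, 0.1, -0.6]
grip_width: 0.998
grasp_force: 0.0
```

Run:
```python
from h import *
o=manip.get_obs(); im=imaging.camera("wrist"); cv2.imwrite("pics/w1.png",im)
import pickle; pickle.dump(o,open("w1.pkl","wb"))
print(o["clock"],o["position"],R.from_quat(o["ee_rot"]).as_matrix().round(3).tolist(),o["joint_pos"].round(2))
```

```text
1.9 [0.50525023 0.05036313 0.26194288] [[-0.997, 0.071, -0.001], [0.071, 0.997, -0.0], [0.001, -0.0, -1.0]] [-0.67  0.05  0.5   1.76 -0.02  1.34  1.34]
```

View pics/w1.png

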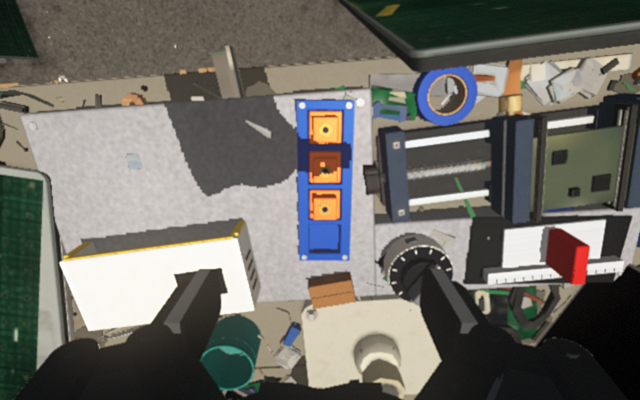

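The wrist view shows the mould with castings at about (325,127), (325,167) and (324,205), and an empty cavity at (324,237). The bay roof is at (160,275), the dial at (420,262) and the red handle at (566,255).

Run:
```python
from h import *
import pickle
o=pickle.load(open("w1.pkl","rb")); im=cv2.imread("pics/w1.png")
def rect(lo,hi,box,z,name,ic=False):
    m,_=blobs(im,lo,hi); x0,y0,x1,y1=box; k=np.zeros_like(m); k[y0:y1,x0:x1]=m[y0:y1,x0:x1]
    p=np.argwhere(k)[:,::-1].astype(np.float32)
    w=unproj("wrist",p,z,o)[:,:2].astype(np.float32)
    (c,s,a)=cv2.minAreaRect(w); print(name,len(p),"ctr",np.round(c,4),"size",np.round(s,4),"ang",round(a,2))
rect((100,120,50),(125,255,255),(290,95,360,265),.044,"mould")
for i,(y0,y1) in enumerate(((110,146),(150,186),(188,222))):
    rect((8,130,60),(24,255,255),(305,y0,345,y1),.050,f"cast{i}")
print("insert",unproj("wrist",[[325,128],[325,168],[324,208]],.054,o).round(4).tolist())
# bay roof corners: left-front(62,262) right-front(241,236)? outline below
rect((0,0,200),(180,40,255),(55,215,260,335),.076,"roof")
rect((22,100,100),(36,255,255),(55,215,250,280),.076,"yellow")
rect((0,150,80),(6,255,255),(540,220,600,290),.075,"handle")
rect((0,150,80),(6,255,255),(380,230,460,300),.060,"mark")
c=im[225:305,375:610]; cv2.imwrite("pics/w1c.png",cv2.resize(c,None,fx=3.4,fy=3.4,interpolation=cv2.INTER_CUBIC))
```

```text
mould 4885 ctr [0.5262 0.0524] size [0.0553 0.1706] ang 85.81
cast0 990 ctr [0.4662 0.0572] size [0.031  0.0304] ang 85.9
cast1 901 ctr [0.5055 0.0545] size [0.0304 0.0307] ang 85.91
cast2 824 ctr [0.5452 0.0514] size [0.0304 0.0319] ang 85.91
insert [[0.4664, 0.0571, 0.054], [0.5054, 0.0545, 0.054], [0.5473, 0.0506, 0.054]]
roof 11414 ctr [ 0.5916 -0.1161] size [0.1313 0.2107] ang 3.43
yellow 607 ctr [ 0.5619 -0.1229] size [0.0162 0.1898] ang 4.15
handle 1561 ctr [0.6101 0.2933] size [0.0672 0.0408] ang 5.2Traceback (most recent call last):
  File "<stdin>", line 17, in <module>
  File "<stdin>", line 7, in rect
  File "h.py", line 18, in unproj
    u=cv2.undistortPoints(np.atleast_2d(px).astype(float)[:,None],K,D(k1))[:,0]
      ~~~~~~~~~~~~~~~~~~~^^^^^^^^^^^^^^^^^^^^^^^^^^^^^^^^^^^^^^^^^^^^^^^^^
cv2.error: OpenCV(4.12.0) /io/opencv/modules/calib3d/src/undistort.dispatch.cpp:347: error: (-215:Assertion failed) CV_IS_MAT(_src) && CV_IS_MAT(_dst) && (_src->rows == 1 || _src->cols == 1) && (_dst->rows == 1 || _dst->cols == 1) && _src->cols + _src->rows - 1 == _dst->rows + _dst->cols - 1 && (CV_MAT_TYPE(_src->type) == CV_32FC2 || CV_MAT_TYPE(_src->type) == CV_64FC2) && (CV_MAT_TYPE(_dst->type) == CV_32FC2 || CV_MAT_TYPE(_dst->type) == CV_64FC2) in function 'cvUndistortPointsInternal'
```

Call:
jog_arm(
  deltas=[
    {"gripper": 0.6, "rotation": [0, 0, 0], "offset": [-0.0407, 0.0035, 0]},
    {"gripper": 0.6, "rotation": [0, 0, 0], "offset": [0, 0, 0.045]},
    {"gripper": 0.6, "rotation": [0, 0, 0], "offset": [0, 0, 0.045]},
    {"gripper": 0.6, "rotation": [0, 0, 0], "offset": [0, 0, 0.045]},
    {"gripper": 0.6, "rotation": [0, 0, 0], "offset": [0, 0, 0.045]},
    {"gripper": 0.6, "rotation": [0, 0, 0], "offset": [0, 0, 0.02]},
    {"gripper": 0.6, "rotation": [0, 0, 0], "offset": [0, 0, 0.006]},
    {"gripper": 0.6, "rotation": [0, 0, 0], "offset": [0, 0, 0]},
    {"gripper": 0.2, "rotation": [0, 0, 0], "offset": [0, 0, 0]},
    {"gripper": 0.2, "rotation": [0, 0, 0], "offset": [0, 0, 0]},
    {"gripper": 0.2, "rotation": [0, 0, 0], "offset": [0, 0, 0]},
    {"gripper": 0.2, "rotation": [0, 0, 0], "offset": [0, 0, 0]},
    {"gripper": 0.2, "rotation": [0, 0, 0], "offset": [0, 0, 0]},
  ],
  newtons=40,
)

```text
clock: 3.25
position: [0.5474, 0.0515, 0.058]
ee_rot: [0.036, 0.999, 0.001, 0.001]
ft_force: [-0.8, -0.4, 6.4]
grip_width: 0.265
grasp_force: 40.1
```

Run:
```python
from h import *
import pickle
o=pickle.load(open("w1.pkl","rb")); im=cv2.imread("pics/w1.png")
m,_=blobs(im,(0,0,200),(180,50,255)); k=np.zeros_like(m); k[235:335,55:262]=m[235:335,55:262]
k=cv2.morphologyEx(k,cv2.MORPH_OPEN,np.ones((7,7)))
w=unproj("wrist",np.argwhere(k)[:,::-1],.076,o)[:,:2]
print("roof",[np.round(v,4) for v in cv2.minAreaRect(w.astype(np.float32))])
m,_=blobs(im,(22,90,90),(36,255,255)); print("rim ends z.076",unproj("wrist",[[62,263],[240,234],[235,222],[66,251]],[.076,.076,.076,.076],o)[:,:2].round(4).tolist())
c=im[225:305,375:610]; cv2.imwrite("pics/w1c.png",cv2.resize(c,None,fx=3.4,fy=3.4,interpolation=cv2.INTER_CUBIC))
```

```text
roof [array([ 0.6141, -0.1268]), array([0.0864, 0.186 ]), np.float64(4.0997)]
rim ends z.076 [[0.5797, -0.2191], [0.5606, -0.0336], [0.5476, -0.0366], [0.5667, -0.2109]]
```

View pics/w1c.png

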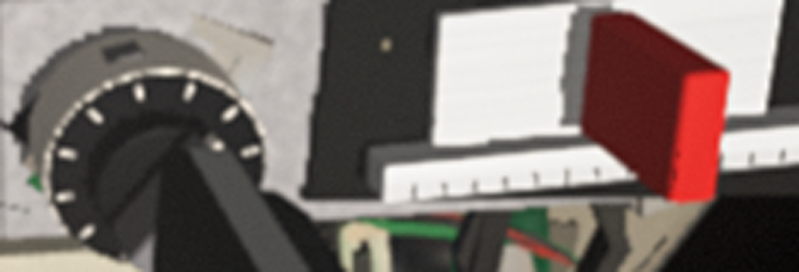

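Call:
jog_arm(
  deltas=[
    {"gripper": 0.2, "rotation": [0, 0, 0], "offset": [0, 0, -0.01]},
    {"gripper": 0.2, "rotation": [0, 0, 0], "offset": [0, 0, -0.04]},
    {"gripper": 0.2, "rotation": [0, 0, 0], "offset": [0, 0, -0.04]},
    {"gripper": 0.2, "rotation": [0, 0, 0], "offset": [0.0005, -0.0467, 0]},
    {"gripper": 0.2, "rotation": [0, 0, 0], "offset": [0, -0.045, 0]},
    {"gripper": 0.2, "rotation": [0, 0, 0], "offset": [0, -0.045, 0]},
    {"gripper": 0.2, "rotation": [0, 0, 0], "offset": [0, -0.045, 0]},
    {"gripper": 0.2, "rotation": [0, 0, 0], "offset": [0, -0.045, 0]},
    {"gripper": 0.2, "offset": [0, 0, 0], "rotation": [0, 0, 8.175]},
    {"gripper": 0.2, "offset": [0, 0, 0], "rotation": [0, 0, 8.175]},
    {"gripper": 0.2, "offset": [0, 0, 0], "rotation": [0, 0, 8.175]},
    {"gripper": 0.2, "offset": [0, 0, 0], "rotation": [0, 0, 8.175]},
    {"gripper": 0.2, "offset": [0, 0, 0], "rotation": [0, 0, 8.175]},
    {"gripper": 0.2, "offset": [0, 0, 0], "rotation": [0, 0, 8.175]},
    {"gripper": 0.2, "offset": [0, 0, 0], "rotation": [0, 0, 8.175]},
    {"gripper": 0.2, "offset": [0, 0, 0], "rotation": [0, 0, 8.175]},
    {"gripper": 0.2, "offset": [0, 0, 0], "rotation": [0, 0, 8.175]},
    {"gripper": 0.2, "offset": [0, 0, 0], "rotation": [0, 0, 8.175]},
    {"gripper": 0.2, "offset": [0, 0, 0.04], "rotation": [0, 0, 0]},
    {"gripper": 0.2, "offset": [0, 0, 0.03], "rotation": [0, 0, 0]},
  ],
)

```text
clock: 5.25
position: [0.5298, -0.1744, 0.0762]
ee_rot: [0.681, 0.732, 0.001, 0.0]
ft_force: [0.2, -0.2, -0.7]
grip_width: 0.269
grasp_force: 41.1
```

Run:
```python
from h import *
o=manip.get_obs(); print(o["position"],R.from_quat(o["ee_rot"]).as_matrix().round(3).tolist(),o["joint_pos"].round(2),o["grip_width"])
im=imaging.camera("wrist"); cv2.imwrite("pics/w2.png",im)
```

```text
[ 0.52984301 -0.1743656   0.07615888] [[-0.072, 0.997, 0.002], [0.997, 0.072, 0.001], [0.001, 0.002, -1.0]] [-0.45  0.45  0.84  1.86 -0.39  1.01  0.63] 0.2686695643759766
```

View pics/w2.png

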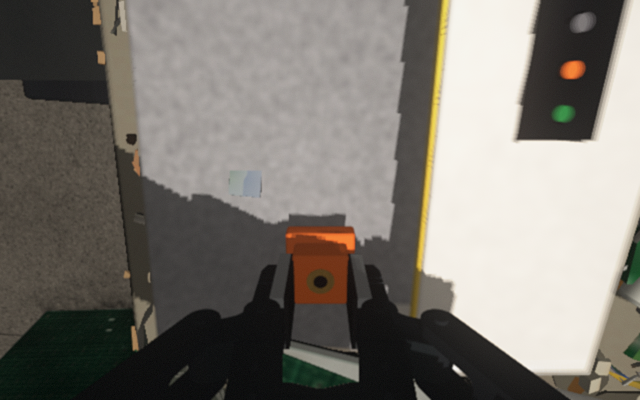

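The casting is held upright at (320,280), with the bay rim to its right.

Call:
jog_arm(
  deltas=[
    {"gripper": 0.2, "rotation": [0, 0, 0], "offset": [0, 0, 0.015]},
    {"gripper": 0.2, "rotation": [0, 0, 0], "offset": [0, 0, 0.006]},
    {"gripper": 0.2, "rotation": [0, 0, 0], "offset": [0, 0, 0]},
    {"gripper": 0.6, "rotation": [0, 0, 0], "offset": [0, 0, 0]},
    {"gripper": 0.6, "rotation": [0, 0, 0], "offset": [0, 0, 0]},
    {"gripper": 0.6, "rotation": [0, 0, 0], "offset": [0, 0, 0]},
    {"gripper": 0.6, "rotation": [0, 0, 0], "offset": [0, 0, -0.045]},
    {"gripper": 0.6, "rotation": [0, 0, 0], "offset": [0, 0, -0.045]},
    {"gripper": 0.6, "offset": [0, 0, 0], "rotation": [0, 0, -8.175]},
    {"gripper": 0.6, "offset": [0, 0, 0], "rotation": [0, 0, -8.175]},
    {"gripper": 0.6, "offset": [0, 0, 0], "rotation": [0, 0, -8.175]},
    {"gripper": 0.6, "offset": [0, 0, 0], "rotation": [0, 0, -8.175]},
    {"gripper": 0.6, "offset": [0, 0, 0], "rotation": [0, 0, -8.175]},
    {"gripper": 0.6, "offset": [0, 0, 0], "rotation": [0, 0, -8.175]},
    {"gripper": 0.6, "offset": [0, 0, 0], "rotation": [0, 0, -8.175]},
    {"gripper": 0.6, "offset": [0, 0, 0], "rotation": [0, 0, -8.175]},
    {"gripper": 0.6, "offset": [0, 0, 0], "rotation": [0, 0, -8.175]},
    {"gripper": 0.6, "offset": [0, 0, 0], "rotation": [0, 0, -8.175]},
    {"gripper": 0.6, "offset": [0, 0, 0], "rotation": [0, 0, 0]},
  ],
)

```text
clock: 7.2
position: [0.5294, -0.1751, 0.1457]
ee_rot: [0.035, 0.999, 0.0, 0.0]
ft_force: [-0.4, -0.7, 0.0]
grip_width: 0.6
grasp_force: 0.0
```

Call:
jog_arm(
  deltas=[
    {"gripper": 0.6, "rotation": [0, 0, 0], "offset": [0.0079, 0.0452, 0]},
    {"gripper": 0.6, "rotation": [0, 0, 0], "offset": [0.0079, 0.0452, 0]},
    {"gripper": 0.6, "rotation": [0, 0, 0], "offset": [0.0079, 0.0452, 0]},
    {"gripper": 0.6, "rotation": [0, 0, 0], "offset": [0.0079, 0.0452, 0]},
    {"gripper": 0.6, "rotation": [0, 0, 0], "offset": [0.0079, 0.0452, 0]},
    {"gripper": 0.6, "rotation": [0, 0, 0], "offset": [0, 0, 0]},
  ],
)

```text
clock: 7.8
position: [0.5055, 0.0602, 0.1454]
ee_rot: [0.034, 0.999, 0.001, -0.0]
ft_force: [0.3, -0.9, -0.5]
grip_width: 0.601
grasp_force: 0.0
```

Run:
```python
from h import *
o=manip.get_obs(); print(o["clock"],o["position"].round(4),R.from_quat(o["ee_rot"]).as_matrix().round(3).tolist(),o["joint_pos"].round(2),o["grip_width"])
im=imaging.camera("top"); cv2.imwrite("pics/t2.png",cv2.resize(im[140:280,140:440],None,fx=2.6,fy=2.6,interpolation=cv2.INTER_CUBIC))
im=imaging.camera("wrist"); cv2.imwrite("pics/w3.png",im)
m,b=blobs(im,(8,130,60),(24,255,255),200)
for c,s in b: print(c,s,unproj("wrist",c,.05,o).round(4))
```

```text
7.8 [0.5055 0.0602 0.1454] [[-0.998, 0.068, -0.0], [0.068, 0.998, 0.002], [0.0, 0.002, -1.0]] [-0.66  0.16  0.5   1.91 -0.09  1.09  1.38] 0.6008038578724831
[591.6  76.1] [ 575   48   32   56 1039] [[0.4324 0.231  0.05  ]]
[317.3 147.3] [ 293  125   49   47 1996] [[0.4646 0.0608 0.05  ]]
[316.9 204. ] [ 295  183   44   45 1798] [[0.5034 0.0578 0.05  ]]
[ 22.2 251.9] [   0  228   52   49 1954] [[ 0.5252 -0.1558  0.05  ]]
[123.3 309.3] [  0 276 206  55 955] [[ 0.5781 -0.0954  0.05  ]]
[328.2 372.5] [ 296  356   64   33 1537] [[0.6499 0.0566 0.05  ]]
```

Call:
jog_arm(
  deltas=[
    {"gripper": 0.6, "rotation": [0, 0, 0], "offset": [0, 0, 0.045]},
    {"gripper": 0.6, "rotation": [0, 0, 0], "offset": [0, 0, 0.03]},
    {"gripper": 0.6, "rotation": [0, 0, 0], "offset": [0, 0, 0.013]},
    {"gripper": 0.6, "rotation": [0, 0, 0], "offset": [0, 0, 0]},
    {"gripper": 0.2, "rotation": [0, 0, 0], "offset": [0, 0, 0]},
    {"gripper": 0.2, "rotation": [0, 0, 0], "offset": [0, 0, 0]},
    {"gripper": 0.2, "rotation": [0, 0, 0], "offset": [0, 0, 0]},
    {"gripper": 0.2, "rotation": [0, 0, 0], "offset": [0, 0, 0]},
    {"gripper": 0.2, "rotation": [0, 0, 0], "offset": [0, 0, 0]},
  ],
)

```text
clock: 8.8
position: [0.5077, 0.0538, 0.0591]
ee_rot: [0.036, 0.999, 0.001, 0.002]
ft_force: [-1.4, 1.8, 8.1]
grip_width: 0.266
grasp_force: 41.2
```

View pics/t2.png

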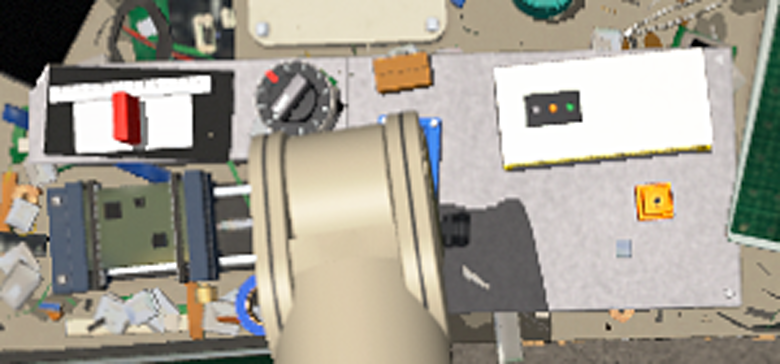

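The first casting stands upright in front of the bay at crop (656,202), and the second is now gripped.

Call:
jog_arm(
  deltas=[
    {"gripper": 0.2, "rotation": [0, 0, 0], "offset": [0, 0, -0.01]},
    {"gripper": 0.2, "rotation": [0, 0, 0], "offset": [0, 0, -0.04]},
    {"gripper": 0.2, "rotation": [0, 0, 0], "offset": [0, 0, -0.04]},
    {"gripper": 0.2, "rotation": [0, 0, 0], "offset": [-0.0084, -0.0463, 0]},
    {"gripper": 0.2, "rotation": [0, 0, 0], "offset": [-0.0084, -0.0463, 0]},
    {"gripper": 0.2, "rotation": [0, 0, 0], "offset": [-0.0084, -0.0463, 0]},
    {"gripper": 0.2, "rotation": [0, 0, 0], "offset": [-0.0084, -0.0463, 0]},
    {"gripper": 0.2, "offset": [0, 0, 0], "rotation": [0, 0, 8.175]},
    {"gripper": 0.2, "offset": [0, 0, 0], "rotation": [0, 0, 8.175]},
    {"gripper": 0.2, "offset": [0, 0, 0], "rotation": [0, 0, 8.175]},
    {"gripper": 0.2, "offset": [0, 0, 0], "rotation": [0, 0, 8.175]},
    {"gripper": 0.2, "offset": [0, 0, 0], "rotation": [0, 0, 8.175]},
    {"gripper": 0.2, "offset": [0, 0, 0], "rotation": [0, 0, 8.175]},
    {"gripper": 0.2, "offset": [0, 0, 0], "rotation": [0, 0, 8.175]},
    {"gripper": 0.2, "offset": [0, 0, 0], "rotation": [0, 0, 8.175]},
    {"gripper": 0.2, "offset": [0, 0, 0], "rotation": [0, 0, 8.175]},
    {"gripper": 0.2, "offset": [0, 0, 0], "rotation": [0, 0, 8.175]},
    {"gripper": 0.2, "offset": [0, 0, 0.04], "rotation": [0, 0, 0]},
    {"gripper": 0.2, "offset": [0, 0, 0.03], "rotation": [0, 0, 0]},
    {"gripper": 0.2, "offset": [0, 0, 0], "rotation": [0, 0, 0]},
  ],
)

```text
clock: 10.8
position: [0.5241, -0.1332, 0.0749]
ee_rot: [0.681, 0.732, -0.002, -0.002]
ft_force: [-0.5, 0.2, -0.1]
grip_width: 0.267
grasp_force: 41.5
```

Call:
jog_arm(
  deltas=[
    {"gripper": 0.2, "rotation": [0, 0, 0], "offset": [0, 0, 0.015]},
    {"gripper": 0.2, "rotation": [0, 0, 0], "offset": [0, 0, 0.006]},
    {"gripper": 0.2, "rotation": [0, 0, 0], "offset": [0, 0, 0]},
    {"gripper": 0.6, "rotation": [0, 0, 0], "offset": [0, 0, 0]},
    {"gripper": 0.6, "rotation": [0, 0, 0], "offset": [0, 0, 0]},
    {"gripper": 0.6, "rotation": [0, 0, 0], "offset": [0, 0, 0]},
    {"gripper": 0.6, "rotation": [0, 0, 0], "offset": [0, 0, -0.045]},
    {"gripper": 0.6, "rotation": [0, 0, 0], "offset": [0, 0, -0.045]},
    {"gripper": 0.6, "offset": [0, 0, 0], "rotation": [0, 0, -8.175]},
    {"gripper": 0.6, "offset": [0, 0, 0], "rotation": [0, 0, -8.175]},
    {"gripper": 0.6, "offset": [0, 0, 0], "rotation": [0, 0, -8.175]},
    {"gripper": 0.6, "offset": [0, 0, 0], "rotation": [0, 0, -8.175]},
    {"gripper": 0.6, "offset": [0, 0, 0], "rotation": [0, 0, -8.175]},
    {"gripper": 0.6, "offset": [0, 0, 0], "rotation": [0, 0, -8.175]},
    {"gripper": 0.6, "offset": [0, 0, 0], "rotation": [0, 0, -8.175]},
    {"gripper": 0.6, "offset": [0, 0, 0], "rotation": [0, 0, -8.175]},
    {"gripper": 0.6, "offset": [0, 0, 0], "rotation": [0, 0, -8.175]},
    {"gripper": 0.6, "offset": [0, 0, 0], "rotation": [0, 0, -8.175]},
    {"gripper": 0.6, "offset": [0, 0, 0], "rotation": [0, 0, 0]},
  ],
)

```text
clock: 12.7
position: [0.5265, -0.134, 0.1466]
ee_rot: [0.035, 0.999, 0.0, 0.0]
ft_force: [-0.2, 0.4, -0.3]
grip_width: 0.596
grasp_force: 0.0
```

Call:
jog_arm(
  deltas=[
    {"gripper": 0.6, "rotation": [0, 0, 0], "offset": [0.0184, 0.0463, 0]},
    {"gripper": 0.6, "rotation": [0, 0, 0], "offset": [0.0184, 0.0463, 0]},
    {"gripper": 0.6, "rotation": [0, 0, 0], "offset": [0.0184, 0.0463, 0]},
    {"gripper": 0.6, "rotation": [0, 0, 0], "offset": [0.0184, 0.0463, 0]},
    {"gripper": 0.6, "rotation": [0, 0, 0], "offset": [0, 0, 0]},
    {"gripper": 0.6, "rotation": [0, 0, 0], "offset": [0, 0, 0]},
    {"gripper": 0.6, "rotation": [0, 0, 0], "offset": [0, 0, 0]},
  ],
)

```text
clock: 13.4
position: [0.4667, 0.0552, 0.1464]
ee_rot: [0.038, 0.999, -0.0, 0.0]
ft_force: [0.0, -0.1, 0.2]
grip_width: 0.604
grasp_force: 0.0
```

Run:
```python
from h import *
o=manip.get_obs(); print(o["clock"],o["position"].round(4),R.from_quat(o["ee_rot"]).as_matrix().round(3).tolist(),o["joint_pos"].round(2),o["grip_width"])
im=imaging.camera("wrist"); cv2.imwrite("pics/w4.png",im)
m,b=blobs(im,(8,130,60),(24,255,255),200)
for c,s in b: print(c,s,unproj("wrist",c,.05,o).round(4))
```

```text
13.4 [0.4667 0.0552 0.1464] [[-0.997, 0.076, 0.0], [0.076, 0.997, -0.0], [-0.0, -0.0, -1.0]] [-0.7   0.06  0.51  2.   -0.03  1.09  1.32] 0.6039104445390981
[579.4 142.3] [569 125  23  36 431] [[0.4357 0.2257 0.05  ]]
[322.2 201.4] [ 301  181   45   45 1724] [[0.4634 0.0562 0.05  ]]
[ 62.3 293.9] [   5  267  114   56 4177] [[ 0.5221 -0.1449  0.05  ]]
[ 46.5 369.6] [  0 363  92  14 333] [[ 0.592  -0.1806  0.05  ]]
```

Call:
jog_arm(
  deltas=[
    {"gripper": 0.6, "rotation": [0, 0, 0], "offset": [0, 0, 0.045]},
    {"gripper": 0.6, "rotation": [0, 0, 0], "offset": [0, 0, 0.03]},
    {"gripper": 0.6, "rotation": [0, 0, 0], "offset": [0, 0, 0.0135]},
    {"gripper": 0.6, "rotation": [0, 0, 0], "offset": [0, 0, 0]},
    {"gripper": 0.2, "rotation": [0, 0, 0], "offset": [0, 0, 0]},
    {"gripper": 0.2, "rotation": [0, 0, 0], "offset": [0, 0, 0]},
    {"gripper": 0.2, "rotation": [0, 0, 0], "offset": [0, 0, 0]},
    {"gripper": 0.2, "rotation": [0, 0, 0], "offset": [0, 0, 0]},
    {"gripper": 0.2, "rotation": [0, 0, 0], "offset": [0, 0, 0]},
  ],
)

```text
clock: 14.35
position: [0.4675, 0.0568, 0.0591]
ee_rot: [0.036, 0.999, 0.001, 0.001]
ft_force: [-0.3, 2.3, 7.3]
grip_width: 0.267
grasp_force: 42.6
```

Call:
jog_arm(
  deltas=[
    {"gripper": 0.2, "rotation": [0, 0, 0], "offset": [0, 0, -0.01]},
    {"gripper": 0.2, "rotation": [0, 0, 0], "offset": [0, 0, -0.04]},
    {"gripper": 0.2, "rotation": [0, 0, 0], "offset": [0, 0, -0.04]},
    {"gripper": 0.2, "rotation": [0, 0, 0], "offset": [-0.0169, -0.0359, 0]},
    {"gripper": 0.2, "rotation": [0, 0, 0], "offset": [-0.0169, -0.0359, 0]},
    {"gripper": 0.2, "rotation": [0, 0, 0], "offset": [-0.0169, -0.0359, 0]},
    {"gripper": 0.2, "rotation": [0, 0, 0], "offset": [-0.0169, -0.0359, 0]},
    {"gripper": 0.2, "offset": [0, 0, 0], "rotation": [0, 0, 8.175]},
    {"gripper": 0.2, "offset": [0, 0, 0], "rotation": [0, 0, 8.175]},
    {"gripper": 0.2, "offset": [0, 0, 0], "rotation": [0, 0, 8.175]},
    {"gripper": 0.2, "offset": [0, 0, 0], "rotation": [0, 0, 8.175]},
    {"gripper": 0.2, "offset": [0, 0, 0], "rotation": [0, 0, 8.175]},
    {"gripper": 0.2, "offset": [0, 0, 0], "rotation": [0, 0, 8.175]},
    {"gripper": 0.2, "offset": [0, 0, 0], "rotation": [0, 0, 8.175]},
    {"gripper": 0.2, "offset": [0, 0, 0], "rotation": [0, 0, 8.175]},
    {"gripper": 0.2, "offset": [0, 0, 0], "rotation": [0, 0, 8.175]},
    {"gripper": 0.2, "offset": [0, 0, 0], "rotation": [0, 0, 8.175]},
    {"gripper": 0.2, "offset": [0, 0, 0], "rotation": [0, 0, 0]},
  ],
)

```text
clock: 16.15
position: [0.5232, -0.0921, 0.1483]
ee_rot: [0.682, 0.731, -0.0, -0.0]
ft_force: [0.1, 0.6, -0.7]
grip_width: 0.268
grasp_force: 41.8
```

Run:
```python
from h import *
o=manip.get_obs(); print(o["clock"],o["position"].round(4),R.from_quat(o["ee_rot"]).as_matrix().round(3).tolist(),o["joint_pos"].round(2),o["grip_width"])
im=imaging.camera("top"); cv2.imwrite("pics/t3.png",cv2.resize(im[140:280,140:440],None,fx=2.6,fy=2.6,interpolation=cv2.INTER_CUBIC))
```

```text
16.15 [ 0.5232 -0.0921  0.1483] [[-0.069, 0.998, -0.0], [0.998, 0.069, 0.0], [0.0, -0.0, -1.0]] [-0.67  0.26  0.87  1.86 -0.22  1.12  0.36] 0.2676386036692228
```

View pics/t3.png

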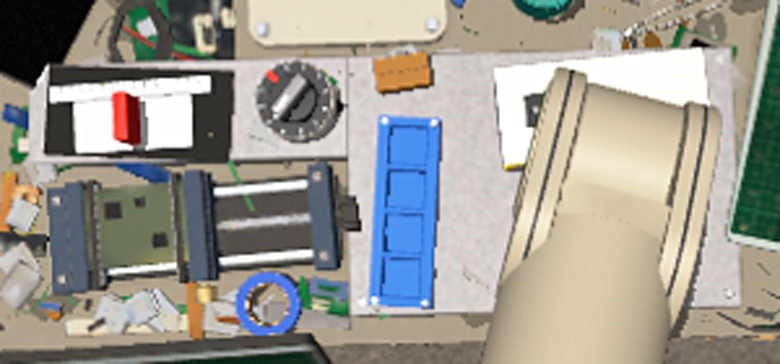

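The mould is empty in the crop, and the arm hides the staged castings.

Call:
jog_arm(
  deltas=[
    {"gripper": 0.2, "rotation": [0, 0, 0], "offset": [0, 0, 0.045]},
    {"gripper": 0.2, "rotation": [0, 0, 0], "offset": [0, 0, 0.03]},
    {"gripper": 0.2, "rotation": [0, 0, 0], "offset": [0, 0, 0.01]},
    {"gripper": 0.2, "rotation": [0, 0, 0], "offset": [0, 0, 0.0065]},
    {"gripper": 0.2, "rotation": [0, 0, 0], "offset": [0, 0, 0]},
    {"gripper": 0.6, "rotation": [0, 0, 0], "offset": [0, 0, 0]},
    {"gripper": 0.6, "rotation": [0, 0, 0], "offset": [0, 0, 0]},
    {"gripper": 0.6, "rotation": [0, 0, 0], "offset": [0, 0, 0]},
    {"gripper": 0.6, "rotation": [0, 0, 0], "offset": [0, 0, -0.05]},
    {"gripper": 0.6, "rotation": [0, 0, 0], "offset": [0, 0, -0.05]},
    {"gripper": 0.6, "rotation": [0, 0, 0], "offset": [0, 0, -0.05]},
  ],
)

```text
clock: 17.3
position: [0.5231, -0.0923, 0.2084]
ee_rot: [0.682, 0.732, -0.0, 0.0]
ft_force: [1.5, 0.8, 0.9]
grip_width: 0.603
grasp_force: 0.0
```

Call:
jog_arm(
  deltas=[
    {"gripper": 0.6, "offset": [0, 0, 0], "rotation": [0, 0, -8.1]},
    {"gripper": 0.6, "offset": [0, 0, 0], "rotation": [0, 0, -8.1]},
    {"gripper": 0.6, "offset": [0, 0, 0], "rotation": [0, 0, -8.1]},
    {"gripper": 0.6, "offset": [0, 0, 0], "rotation": [0, 0, -8.1]},
    {"gripper": 0.6, "offset": [0, 0, 0], "rotation": [0, 0, -8.1]},
    {"gripper": 0.6, "offset": [0, 0, 0], "rotation": [0, 0, -8.1]},
    {"gripper": 0.6, "offset": [0, 0, 0], "rotation": [0, 0, -8.1]},
    {"gripper": 0.6, "offset": [0, 0, 0], "rotation": [0, 0, -8.1]},
    {"gripper": 0.6, "offset": [0, 0, 0], "rotation": [0, 0, -8.1]},
    {"gripper": 0.6, "offset": [0, 0, 0], "rotation": [0, 0, -8.1]},
    {"gripper": 0.6, "offset": [0, 0, 0], "rotation": [0, 0, -8.1]},
    {"gripper": 0.6, "rotation": [0, 0, 0], "offset": [0, 0, 0]},
    {"gripper": 0.6, "rotation": [0, 0, 0], "offset": [0, 0, 0]},
  ],
)

```text
clock: 18.6
position: [0.5235, -0.092, 0.2065]
ee_rot: [-0.026, 1.0, 0.0, 0.0]
ft_force: [-0.2, 0.5, 0.5]
grip_width: 0.6
grasp_force: 0.0
```

Run:
```python
from h import *
import pickle
o=manip.get_obs(); print(o["clock"],o["position"].round(4),R.from_quat(o["ee_rot"]).as_matrix().round(3).tolist(),o["joint_pos"].round(2),o["grip_width"])
im=imaging.camera("wrist"); cv2.imwrite("pics/w5.png",im); pickle.dump(o,open("w5.pkl","wb"))
m,b=blobs(im,(8,130,60),(24,255,255),200)
for c,s in b: print(c,s,unproj("wrist",c,.045,o).round(4))
```

```text
18.6 [ 0.5235 -0.092   0.2065] [[-0.999, -0.052, 0.0], [-0.052, 0.999, 0.0], [-0.0, 0.0, -1.0]] [-0.55  0.16  0.72  1.79 -0.12  1.23  1.82] 0.6002863988172524
[321.2 179.1] [ 303  161   37   38 1257] [[ 0.5221 -0.0919  0.045 ]]
[228.2 180.3] [ 208  163   41   37 1305] [[ 0.5273 -0.1721  0.045 ]]
[274.1 179.4] [ 255  162   38   37 1271] [[ 0.5244 -0.1325  0.045 ]]
[267.8 239.2] [164 222 218  24 969] [[ 0.5814 -0.1378  0.045 ]]
[462.2 311.9] [436 302  51  24 781] [[0.6506 0.0543 0.045 ]]
[609.6 384.1] [580 370  49  30 625] [[0.7339 0.2296 0.045 ]]
```

View pics/w5.png

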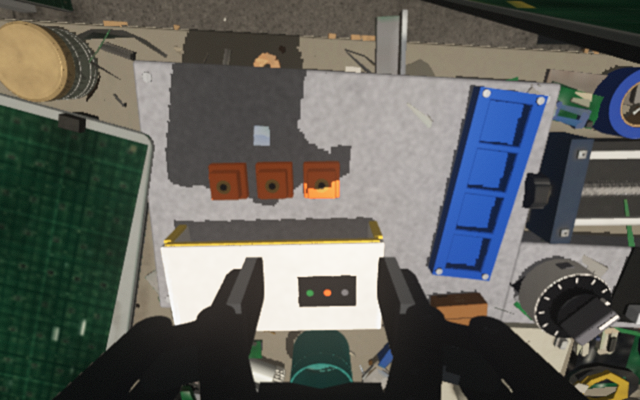

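Three castings stand upright in a neat row at (228,180), (274,180) and (321,179), in front of the bay. Next is the straightedge.

Call:
jog_arm(
  deltas=[
    {"gripper": 0.6, "rotation": [0, 0, 0], "offset": [-0.0096, 0.042, -0.004]},
    {"gripper": 0.6, "rotation": [0, 0, 0], "offset": [-0.0096, 0.042, -0.004]},
    {"gripper": 0.6, "rotation": [0, 0, 0], "offset": [-0.0096, 0.042, -0.004]},
    {"gripper": 0.6, "rotation": [0, 0, 0], "offset": [-0.0096, 0.042, -0.004]},
    {"gripper": 0.6, "rotation": [0, 0, 0], "offset": [-0.0096, 0.042, -0.004]},
    {"gripper": 0.6, "rotation": [0, 0, 0], "offset": [-0.0096, 0.042, -0.004]},
    {"gripper": 0.6, "rotation": [0, 0, 0], "offset": [-0.0096, 0.042, -0.004]},
    {"gripper": 0.6, "rotation": [0, 0, 0], "offset": [-0.0096, 0.042, -0.004]},
    {"gripper": 0.6, "rotation": [0, 0, 0], "offset": [-0.0096, 0.042, -0.004]},
    {"gripper": 0.6, "rotation": [0, 0, 0], "offset": [0, 0, 0]},
    {"gripper": 0.6, "rotation": [0, 0, 0], "offset": [0, 0, 0]},
    {"gripper": 0.6, "rotation": [0, 0, 0], "offset": [0, 0, 0]},
  ],
)

```text
clock: 19.85
position: [0.5888, 0.2891, 0.2423]
ee_rot: [-0.027, 1.0, -0.0, 0.0]
ft_force: [-0.5, -0.9, -0.5]
grip_width: 0.602
grasp_force: 0.0
```

Run:
```python
from h import *
import pickle
o=manip.get_obs(); print(o["clock"],o["position"].round(4),R.from_quat(o["ee_rot"]).as_matrix().round(3).tolist(),o["joint_pos"].round(2),o["grip_width"])
im=imaging.camera("wrist"); cv2.imwrite("pics/w6.png",im); pickle.dump(o,open("w6.pkl","wb"))
```

```text
19.85 [0.5888 0.2891 0.2423] [[-0.999, -0.053, 0.0], [-0.053, 0.999, -0.001], [-0.0, -0.001, -1.0]] [-0.9   0.43  0.51  1.4  -0.21  1.37  1.24] 0.6019242578207452
```

View pics/w6.png

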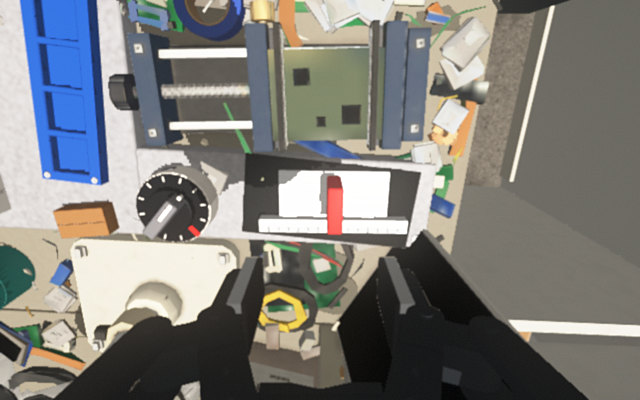

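The bar runs from (259,219) to (407,234), and the red rib is at (335,205). The pad is underneath. The dial is at (173,207), with the red mark at (194,230).

Run:
```python
from h import *
import pickle
o=pickle.load(open("w6.pkl","rb")); im=cv2.imread("pics/w6.png")
def rect(m,box,z,name):
    x0,y0,x1,y1=box; k=np.zeros_like(m); k[y0:y1,x0:x1]=m[y0:y1,x0:x1]
    k=cv2.morphologyEx(k,cv2.MORPH_OPEN,np.ones((3,3)))
    w=unproj("wrist",np.argwhere(k)[:,::-1],z,o)[:,:2]
    print(name,k.any(0).sum(),[np.round(v,4) for v in cv2.minAreaRect(w.astype(np.float32))])
wh,_=blobs(im,(0,0,190),(180,60,255))
rect(wh,(250,216,420,240),.047,"bar"); rect(wh,(270,165,395,216),.038,"plate")
rb,_=blobs(im,(0,150,190),(6,255,255)); rect(rb,(320,165,350,240),.083,"ribtop")
rb,_=blobs(im,(0,150,120),(10,255,255)); rect(rb,(180,220,210,245),.06,"mark")
print("padcorners",unproj("wrist",[[246,153],[421,166],[411,247],[243,236]],.033,o)[:,:2].round(4).tolist())
print("rib corners",im[200,322:348].tolist())
c=im[155:255,125:225]; cv2.imwrite("pics/w6c.png",cv2.resize(c,None,fx=5,fy=5,interpolation=cv2.INTER_CUBIC))
```

```text
bar 155 [array([0.6465, 0.3056]), array([0.0252, 0.1717]), np.float64(3.0488)]
plate 108 [array([0.6102, 0.3044]), array([0.0523, 0.1144]), np.float64(3.0453)]
ribtop 15 [array([0.6157, 0.3019]), array([0.0436, 0.0124]), np.float64(4.1153)]
mark 11 [array([0.6511, 0.168 ]), array([0.0116, 0.0061]), np.float64(41.703)]
padcorners [[0.5779, 0.2148], [0.5818, 0.3879], [0.6706, 0.3901], [0.6673, 0.2103]]
rib corners [[155, 159, 163], [155, 160, 164], [157, 161, 165], [156, 159, 160], [132, 136, 154], [85, 89, 180], [78, 85, 239], [94, 101, 255], [100, 109, 255], [103, 111, 254], [102, 112, 254], [104, 114, 254], [108, 116, 254], [105, 116, 254], [110, 120, 254], [111, 121, 254], [112, 122, 255], [113, 123, 255], [109, 120, 255], [100, 110, 254], [134, 142, 251], [245, 248, 252], [255, 255, 255], [255, 255, 255], [254, 255, 255], [254, 255, 255]]
```

View pics/w6c.png

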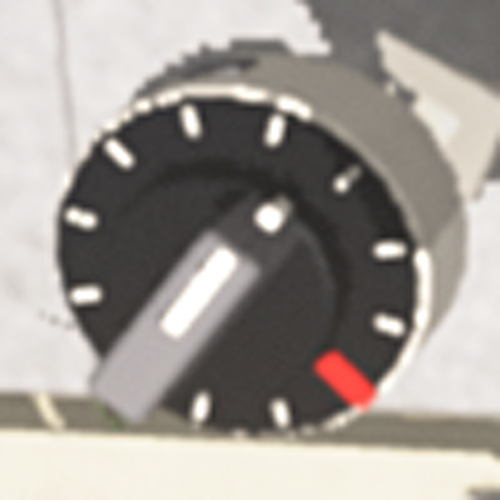

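The pointer (white bar end) is towards the upper right, the grip bar runs from the upper right to the lower left, and the red mark is at the lower right. First I'll grasp the rib.

Call:
jog_arm(
  deltas=[
    {"gripper": 0.6, "rotation": [0, 0, 0], "offset": [-0.0279, 0.0117, 0]},
    {"gripper": 0.6, "rotation": [0, 0, 0], "offset": [0, 0, 0.045]},
    {"gripper": 0.6, "rotation": [0, 0, 0], "offset": [0, 0, 0.045]},
    {"gripper": 0.6, "rotation": [0, 0, 0], "offset": [0, 0, 0.045]},
    {"gripper": 0.6, "rotation": [0, 0, 0], "offset": [0, 0, 0.035]},
    {"gripper": 0.6, "rotation": [0, 0, 0], "offset": [0, 0, 0.014]},
    {"gripper": 0.6, "rotation": [0, 0, 0], "offset": [0, 0, 0]},
    {"gripper": 0.6, "rotation": [0, 0, 0], "offset": [0, 0, 0]},
    {"gripper": 0, "rotation": [0, 0, 0], "offset": [0, 0, 0]},
    {"gripper": 0, "rotation": [0, 0, 0], "offset": [0, 0, 0]},
    {"gripper": 0, "rotation": [0, 0, 0], "offset": [0, 0, 0]},
    {"gripper": 0, "rotation": [0, 0, 0], "offset": [0, 0, 0]},
    {"gripper": 0, "rotation": [0, 0, 0], "offset": [0, 0, 0]},
    {"gripper": 0, "rotation": [0, 0, 0], "offset": [0, 0, 0]},
    {"gripper": 0, "rotation": [0, 0, 0], "offset": [0, 0, 0]},
  ],
  newtons=90,
)

```text
clock: 21.4
position: [0.6166, 0.304, 0.06]
ee_rot: [-0.028, 1.0, 0.001, 0.001]
ft_force: [-1.7, 0.1, 7.9]
grip_width: 0.149
grasp_force: 88.7
```

Call:
jog_arm(
  deltas=[
    {"gripper": 0, "rotation": [0, 0, 0], "offset": [0, 0, -0.01]},
    {"gripper": 0, "rotation": [0, 0, 0], "offset": [0, 0, -0.03]},
    {"gripper": 0, "rotation": [0, 0, 0], "offset": [0, 0, -0.03]},
    {"gripper": 0, "rotation": [0, 0, 0], "offset": [0, 0, -0.03]},
    {"gripper": 0, "rotation": [0, 0, 0], "offset": [0.03, 0, 0]},
    {"gripper": 0, "rotation": [0, 0, 0], "offset": [0.03, 0, 0]},
    {"gripper": 0, "rotation": [0, 0, 0], "offset": [0.03, 0, 0]},
    {"gripper": 0, "rotation": [0, 0, -1.05], "offset": [0, 0, 0]},
    {"gripper": 0, "rotation": [0, 0, 0], "offset": [0, 0, 0]},
  ],
)

```text
clock: 22.3
position: [0.5255, 0.2989, 0.1591]
ee_rot: [-0.038, 0.999, 0.0, 0.0]
ft_force: [0.4, 0.5, -2.2]
grip_width: 0.151
grasp_force: 87.8
```

Run:
```python
from h import *
import pickle
o=manip.get_obs(); print(o["clock"],o["position"].round(4),R.from_quat(o["ee_rot"]).as_matrix().round(3).tolist(),o["joint_pos"].round(2),o["grip_width"])
im=imaging.camera("wrist"); cv2.imwrite("pics/w7.png",im); pickle.dump(o,open("w7.pkl","wb"))
```

```text
22.3 [0.5255 0.2989 0.1591] [[-0.997, -0.075, 0.0], [-0.075, 0.997, 0.001], [-0.0, 0.001, -1.0]] [-0.99  0.37  0.49  1.65 -0.19  1.17  1.2 ] 0.15100715468201167
```

View pics/w7.png

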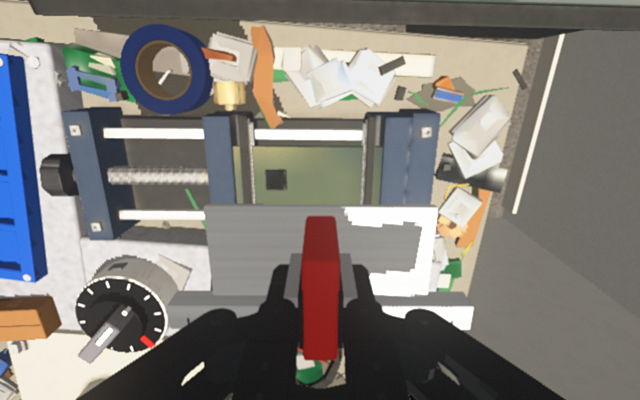

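The straightedge is held level by its rib; its plate's rear edge lies at row 206, columns 210–437.

Run:
```python
from h import *
import pickle
o=pickle.load(open("w7.pkl","rb")); M=R.from_quat(o["ee_rot"]).as_matrix()
for px,z in(([206,206],-.022),([438,207],-.022),([318,217],.023)):
    w=unproj("wrist",px,o["position"][2]+z,o)[0]; print((M.T@(w-o["position"])).round(4))
```

```text
[ 0.0269 -0.0536  0.0219]
[0.0263 0.0539 0.022 ]
[ 0.0391 -0.0014 -0.023 ]
```

Call:
jog_arm(
  deltas=[
    {"gripper": 0, "rotation": [0, 0, 0], "offset": [0.0089, -0.0359, 0]},
    {"gripper": 0, "rotation": [0, 0, 0], "offset": [0.0089, -0.0359, 0]},
    {"gripper": 0, "rotation": [0, 0, 0], "offset": [0.0089, -0.0359, 0]},
    {"gripper": 0, "rotation": [0, 0, 0], "offset": [0.0089, -0.0359, 0]},
    {"gripper": 0, "rotation": [0, 0, 0], "offset": [0.0089, -0.0359, 0]},
    {"gripper": 0, "rotation": [0, 0, 0], "offset": [0.0089, -0.0359, 0]},
    {"gripper": 0, "rotation": [0, 0, 0], "offset": [0.0089, -0.0359, 0]},
    {"gripper": 0, "rotation": [0, 0, 0], "offset": [0.0089, -0.0359, 0]},
    {"gripper": 0, "rotation": [0, 0, 0], "offset": [0.0089, -0.0359, 0]},
    {"gripper": 0, "rotation": [0, 0, 0], "offset": [0.0089, -0.0359, 0]},
    {"gripper": 0, "rotation": [0, 0, 0], "offset": [0.0089, -0.0359, 0]},
    {"gripper": 0, "rotation": [0, 0, 0], "offset": [0.0089, -0.0359, 0]},
    {"gripper": 0, "rotation": [0, 0, 0], "offset": [0, 0, 0]},
    {"gripper": 0, "rotation": [0, 0, 0], "offset": [0, 0, 0]},
    {"gripper": 0, "rotation": [0, 0, 0], "offset": [0, 0, 0]},
  ],
)

```text
clock: 23.85
position: [0.4518, -0.1387, 0.1584]
ee_rot: [-0.037, 0.999, -0.0, 0.0]
ft_force: [-0.4, 0.9, -2.2]
grip_width: 0.151
grasp_force: 88.2
```

Run:
```python
from h import *
import pickle
o=manip.get_obs(); print(o["clock"],o["position"].round(4),R.from_quat(o["ee_rot"]).as_matrix().round(3).tolist(),o["joint_pos"].round(2),o["grip_width"])
im=imaging.camera("wrist"); cv2.imwrite("pics/w8.png",im); pickle.dump(o,open("w8.pkl","wb"))
m,b=blobs(im,(8,130,60),(24,255,255),200)
for c,s in b: print(c,s,unproj("wrist",c,.045,o).round(4))
im=imaging.camera("scene");cv2.imwrite("pics/s8.png",cv2.resize(im[100:300,200:440],None,fx=3,fy=3,interpolation=cv2.INTER_CUBIC))
```

```text
23.85 [ 0.4518 -0.1387  0.1584] [[-0.997, -0.074, 0.0], [-0.074, 0.997, -0.0], [-0.0, -0.0, -1.0]] [-0.58  0.05  0.81  1.99 -0.04  1.11  1.9 ] 0.1506120437955039
```

View pics/s8.png

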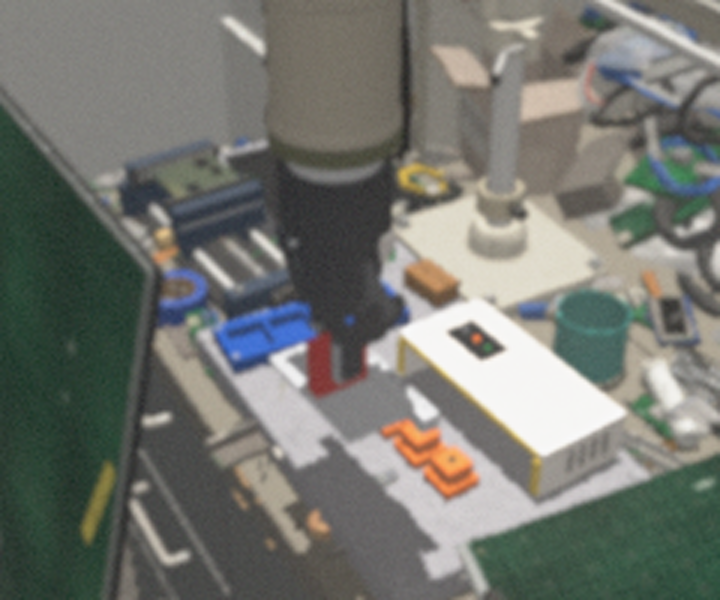

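The row still stands in the scene crop (castings at about (395,430), (415,440) and (450,465)), with the straightedge above and behind it.

Call:
jog_arm(
  deltas=[
    {"gripper": 0, "rotation": [0, 0, 0], "offset": [0, 0, 0.035]},
    {"gripper": 0, "rotation": [0, 0, 0], "offset": [0, 0, 0.035]},
    {"gripper": 0, "rotation": [0, 0, 0], "offset": [0, 0, 0.02]},
    {"gripper": 0, "rotation": [0, 0, 0], "offset": [0, 0, 0.007]},
    {"gripper": 0, "rotation": [0, 0, 0], "offset": [0, 0, 0.002]},
    {"gripper": 0, "rotation": [0, 0, 0], "offset": [0, 0, 0]},
    {"gripper": 0, "rotation": [0, 0, 0], "offset": [0, 0, 0]},
  ],
)

```text
clock: 24.65
position: [0.4523, -0.1389, 0.0603]
ee_rot: [-0.037, 0.999, 0.0, 0.001]
ft_force: [-0.1, -0.1, -2.0]
grip_width: 0.154
grasp_force: 88.1
```

Run:
```python
from h import *
import pickle
o=manip.get_obs(); print(o["clock"],o["position"].round(4),o["ft_force"].round(1),R.from_quat(o["ee_rot"]).as_matrix()[:2,0].round(3).tolist())
for n in("wrist","scene"):
    im=imaging.camera(n); cv2.imwrite(f"pics/{n}9.png",im)
    m,b=blobs(im,(6,130,60),(24,255,255),30)
    for c,s in b: print(n,c,s,unproj(n,c,.045,o).round(4))
```

```text
24.65 [ 0.4523 -0.1389  0.0603] [-0.1 -0.1 -2. ] [-0.997, -0.075]
wrist [ 60.3 108.3] [ 56 103  10  10  39] [[ 0.389  -0.2499  0.045 ]]
wrist [320.  371.2] [ 294  348   52   42 1582] [[ 0.5158 -0.135   0.045 ]]
wrist [229.2 395.9] [223 391  11   9  57] [[ 0.5365 -0.1831  0.045 ]]
wrist [411.  395.8] [407 391  11   9  54] [[ 0.5291 -0.0843  0.045 ]]
scene [544.7  54.2] [531  52  30   7  84] [[2.5025 0.7007 0.045 ]]
scene [342.9 249.9] [327 231  32  35 400] [[ 0.5246 -0.1497  0.045 ]]
```

Call:
jog_arm(
  deltas=[
    {"gripper": 0, "rotation": [0, 0, 0], "offset": [0, 0, 0.0015]},
    {"gripper": 0, "rotation": [0, 0, 0], "offset": [-0.0075, 0, 0]},
    {"gripper": 0, "rotation": [0, 0, 0], "offset": [-0.0075, 0, 0]},
    {"gripper": 0, "rotation": [0, 0, 0], "offset": [-0.0075, 0, 0]},
    {"gripper": 0, "rotation": [0, 0, 0], "offset": [-0.0075, 0, 0]},
    {"gripper": 0, "rotation": [0, 0, 0], "offset": [-0.0075, 0, 0]},
    {"gripper": 0, "rotation": [0, 0, 0], "offset": [-0.0075, 0, 0]},
    {"gripper": 0, "rotation": [0, 0, 0], "offset": [0, 0, 0]},
  ],
)

```text
clock: 25.55
position: [0.4975, -0.1355, 0.0578]
ee_rot: [-0.037, 0.999, -0.0, 0.0]
ft_force: [0.6, 0.4, -1.9]
grip_width: 0.149
grasp_force: 88.2
```

Run:
```python
from h import *
import pickle
o=manip.get_obs(); print(o["clock"],o["position"].round(4),o["ft_force"].round(1),R.from_quat(o["ee_rot"]).as_matrix()[:2,0].round(3).tolist(),o["grip_width"])
for n in("wrist","scene"):
    im=imaging.camera(n); cv2.imwrite(f"pics/{n}10.png",im)
    m,b=blobs(im,(6,130,60),(24,255,255),30)
    for c,s in b: print(n,c,s,unproj(n,c,.045,o).round(4))
```

```text
25.55 [ 0.4975 -0.1355  0.0578] [ 0.6  0.4 -1.9] [-0.997, -0.075] 0.14938339583188728
wrist [320.6 371. ] [ 295  348   52   42 1502] [[ 0.5582 -0.1315  0.045 ]]
scene [545.2  54.3] [530  52  31   7  92] [[2.5038 0.698  0.045 ]]
scene [354.4 248.4] [341 236  26  25 274] [[ 0.5509 -0.1588  0.045 ]]
```

Call:
jog_arm(
  deltas=[
    {"gripper": 0, "rotation": [0, 0, 0], "offset": [-0.0075, 0, 0]},
    {"gripper": 0, "rotation": [0, 0, 0], "offset": [-0.0075, 0, 0]},
    {"gripper": 0, "rotation": [0, 0, 0], "offset": [-0.0075, 0, 0]},
    {"gripper": 0, "rotation": [0, 0, 0], "offset": [-0.0075, 0, 0]},
    {"gripper": 0, "rotation": [0, 0, 0], "offset": [-0.0075, 0, 0]},
    {"gripper": 0, "rotation": [0, 0, 0], "offset": [-0.005, 0, 0]},
    {"gripper": 0, "rotation": [0, 0, 0], "offset": [-0.003, 0, 0]},
    {"gripper": 0, "rotation": [0, 0, 0], "offset": [-0.002, 0, 0]},
    {"gripper": 0, "rotation": [0, 0, 0], "offset": [0, 0, 0]},
    {"gripper": 0, "rotation": [0, 0, 0], "offset": [0, 0, 0]},
  ],
)

```text
clock: 26.65
position: [0.5438, -0.1321, 0.0578]
ee_rot: [-0.037, 0.999, 0.0, 0.0]
ft_force: [0.7, 0.5, -2.7]
grip_width: 0.149
grasp_force: 88.2
```

Call:
jog_arm(
  deltas=[
    {"gripper": 0, "rotation": [0, 0, 0], "offset": [-0.001, 0, 0]},
    {"gripper": 0, "rotation": [0, 0, 0], "offset": [-0.001, 0, 0]},
    {"gripper": 0, "rotation": [0, 0, 0], "offset": [-0.001, 0, 0]},
    {"gripper": 0, "rotation": [0, 0, 0], "offset": [0, 0, 0]},
  ],
)

```text
clock: 27.05
position: [0.5467, -0.1319, 0.0577]
ee_rot: [-0.037, 0.999, 0.0, 0.0]
ft_force: [-1.6, -0.6, -2.3]
grip_width: 0.146
grasp_force: 88.2
```

Call:
jog_arm(
  deltas=[
    {"gripper": 0, "rotation": [0, 0, 0], "offset": [-0.001, 0, 0]},
    {"gripper": 0, "rotation": [0, 0, 0], "offset": [-0.001, 0, 0]},
    {"gripper": 0, "rotation": [0, 0, 0], "offset": [0, 0, 0]},
    {"gripper": 0, "rotation": [0, 0, 0], "offset": [0, 0, 0]},
  ],
)

```text
clock: 27.45
position: [0.548, -0.1319, 0.0577]
ee_rot: [-0.037, 0.999, 0.0, -0.001]
ft_force: [-5.1, -1.2, 1.2]
grip_width: 0.148
grasp_force: 88.8
```

Call:
jog_arm(
  deltas=[
    {"gripper": 0, "rotation": [0, 0, 0], "offset": [-0.001, 0, 0]},
    {"gripper": 0, "rotation": [0, 0, 0], "offset": [-0.001, 0, 0]},
    {"gripper": 0, "rotation": [0, 0, 0], "offset": [0, 0, 0]},
    {"gripper": 0, "rotation": [0, 0, 0], "offset": [0, 0, 0]},
  ],
)

```text
clock: 27.85
position: [0.5482, -0.132, 0.0574]
ee_rot: [-0.037, 0.999, 0.001, -0.002]
ft_force: [-13.0, -0.3, 7.6]
grip_width: 0.153
grasp_force: 89.9
```

Call:
jog_arm(
  deltas=[
    {"gripper": 0, "rotation": [0, 0, 0], "offset": [0.003, 0, 0]},
    {"gripper": 0, "rotation": [0, 0, 0], "offset": [0.005, 0, 0]},
    {"gripper": 0, "rotation": [0, 0, 0], "offset": [0.012, 0, 0]},
    {"gripper": 0, "rotation": [0, 0, 0], "offset": [0.02, 0, 0]},
    {"gripper": 0, "rotation": [0, 0, 0], "offset": [0.02, 0, 0]},
    {"gripper": 0, "rotation": [0, 0, 0], "offset": [0.02, 0, 0]},
    {"gripper": 0, "rotation": [0, 0, 0], "offset": [0.02, 0, 0]},
    {"gripper": 0, "rotation": [0, 0, 0], "offset": [0, 0, -0.03]},
    {"gripper": 0, "rotation": [0, 0, 0], "offset": [0, 0, -0.035]},
    {"gripper": 0, "rotation": [0, 0, 0], "offset": [0, 0, -0.035]},
    {"gripper": 0, "rotation": [0, 0, 0], "offset": [0, 0, 0]},
    {"gripper": 0, "rotation": [0, 0, 0], "offset": [0, 0, 0]},
  ],
)

```text
clock: 29.05
position: [0.4514, -0.1387, 0.1581]
ee_rot: [-0.037, 0.999, 0.001, 0.001]
ft_force: [-0.9, 0.0, -3.0]
grip_width: 0.152
grasp_force: 88.5
```

Run:
```python
from h import *
o=manip.get_obs(); print(o["clock"],o["position"].round(4),R.from_quat(o["ee_rot"]).as_matrix()[:2,0].round(3).tolist(),o["grip_width"])
for n in("wrist","scene","top"):
    im=imaging.camera(n); cv2.imwrite(f"pics/{n}11.png",im)
    m,b=blobs(im,(6,130,60),(24,255,255),20)
    for c,s in b:
        w=unproj(n,c,.045,o)[0]
        if .4<w[0]<.72 and -.3<w[1]<.1: print(n,c,s,w.round(4))
```

```text
29.05 [ 0.4514 -0.1387  0.1581] [-0.997, -0.075] 0.15159466468898813
wrist [340.  354.9] [336 349  10  10  35] [ 0.5929 -0.1116  0.045 ]
wrist [299.8 355.6] [295 353  10   6  31] [ 0.5962 -0.1463  0.045 ]
scene [350.5 230.2] [346 226  11   9  39] [ 0.5791 -0.0978  0.045 ]
scene [360.4 239. ] [356 235  10   9  41] [ 0.5821 -0.1378  0.045 ]
scene [371.2 248.6] [366 245  13   9  45] [ 0.5851 -0.1792  0.045 ]
top [399.4 137.2] [396 135   7   6  25] [ 0.719 -0.201  0.045]
top [390.4 155.1] [388 152   7   6  29] [ 0.6762 -0.1778  0.045 ]
top [294.5 167.6] [284 160  22  16 267] [0.6517 0.0505 0.045 ]
```

All three castings show evenly in the opening, in one line parallel to the stop. I'll take the straightedge back to its pad.

Call:
jog_arm(
  deltas=[
    {"gripper": 0, "rotation": [0, 0, 0], "offset": [-0.0089, 0.0359, 0]},
    {"gripper": 0, "rotation": [0, 0, 0], "offset": [-0.0089, 0.0359, 0]},
    {"gripper": 0, "rotation": [0, 0, 0], "offset": [-0.0089, 0.0359, 0]},
    {"gripper": 0, "rotation": [0, 0, 0], "offset": [-0.0089, 0.0359, 0]},
    {"gripper": 0, "rotation": [0, 0, 0], "offset": [-0.0089, 0.0359, 0]},
    {"gripper": 0, "rotation": [0, 0, 0], "offset": [-0.0089, 0.0359, 0]},
    {"gripper": 0, "rotation": [0, 0, 0], "offset": [-0.0089, 0.0359, 0]},
    {"gripper": 0, "rotation": [0, 0, 0], "offset": [-0.0089, 0.0359, 0]},
    {"gripper": 0, "rotation": [0, 0, 0], "offset": [-0.0089, 0.0359, 0]},
    {"gripper": 0, "rotation": [0, 0, 0], "offset": [-0.0089, 0.0359, 0]},
    {"gripper": 0, "rotation": [0, 0, 0], "offset": [-0.0089, 0.0359, 0]},
    {"gripper": 0, "rotation": [0, 0, 0], "offset": [-0.0089, 0.0359, 0]},
    {"gripper": 0, "rotation": [0, 0, 1.2], "offset": [0, 0, 0]},
    {"gripper": 0, "rotation": [0, 0, 0], "offset": [-0.03, 0, 0]},
    {"gripper": 0, "rotation": [0, 0, 0], "offset": [-0.03, 0, 0]},
    {"gripper": 0, "rotation": [0, 0, 0], "offset": [-0.03, 0, 0]},
    {"gripper": 0, "rotation": [0, 0, 0], "offset": [0, 0, 0]},
    {"gripper": 0, "rotation": [0, 0, 0], "offset": [0, 0, 0]},
  ],
)

```text
clock: 31.0
position: [0.6152, 0.3023, 0.1556]
ee_rot: [-0.026, 1.0, -0.001, -0.001]
ft_force: [-0.3, 1.2, -2.2]
grip_width: 0.153
grasp_force: 88.3
```

Run:
```python
from h import *
o=manip.get_obs(); print(o["clock"],o["position"].round(4),R.from_quat(o["ee_rot"]).as_matrix()[:2,0].round(3).tolist(),o["grip_width"],o["ft_force"])
im=imaging.camera("wrist"); cv2.imwrite("pics/w12.png",im)
m,_=blobs(im,(0,0,80),(180,60,255)); # rear plate edge per column
M=R.from_quat(o["ee_rot"]).as_matrix()
m,b=blobs(im,(0,150,60),(10,255,255),100)
for c,s in b: print(c,s)
print(cv2.absdiff(im[200:300,200:440],cv2.imread("pics/w7.png")[200:300,200:440]).mean())
```

```text
31.0 [0.6152 0.3023 0.1556] [-0.999, -0.052] 0.15273166755618067 [-0.30466526  1.24814572 -2.19838578]
[320.2 289.3] [ 301  217   39  144 4992]
[131.2 244.6] [123 237  17  16 135]
10.765833333333333
```

Call:
jog_arm(
  deltas=[
    {"gripper": 0, "rotation": [0, 0, 0], "offset": [0, 0, 0.035]},
    {"gripper": 0, "rotation": [0, 0, 0], "offset": [0, 0, 0.035]},
    {"gripper": 0, "rotation": [0, 0, 0], "offset": [0, 0, 0.018]},
    {"gripper": 0, "rotation": [0, 0, 0], "offset": [0, 0, 0.006]},
    {"gripper": 0, "rotation": [0, 0, 0], "offset": [0, 0, 0]},
    {"gripper": 0, "rotation": [0, 0, 0], "offset": [0, 0, 0]},
    {"gripper": 0, "rotation": [0, 0, 0], "offset": [0, 0, 0]},
  ],
)

```text
clock: 31.75
position: [0.6162, 0.3037, 0.0656]
ee_rot: [-0.027, 1.0, 0.001, 0.001]
ft_force: [-0.0, 0.6, -2.3]
grip_width: 0.152
grasp_force: 88.4
```

Call:
jog_arm(
  deltas=[
    {"gripper": 0, "rotation": [0, 0, 0], "offset": [0, 0, 0.003]},
    {"gripper": 0, "rotation": [0, 0, 0], "offset": [0, 0, 0.002]},
    {"gripper": 0, "rotation": [0, 0, 0], "offset": [0, 0, 0.001]},
    {"gripper": 0, "rotation": [0, 0, 0], "offset": [0, 0, 0]},
    {"gripper": 0, "rotation": [0, 0, 0], "offset": [0, 0, 0]},
  ],
)

```text
clock: 32.25
position: [0.6157, 0.3036, 0.06]
ee_rot: [-0.027, 1.0, 0.001, 0.0]
ft_force: [-7.3, -2.4, 13.7]
grip_width: 0.15
grasp_force: 91.0
```

Call:
jog_arm(
  deltas=[
    {"gripper": 0.6, "rotation": [0, 0, 0], "offset": [0, 0, 0]},
    {"gripper": 0.6, "rotation": [0, 0, 0], "offset": [0, 0, 0]},
    {"gripper": 0.6, "rotation": [0, 0, 0], "offset": [0, 0, 0]},
    {"gripper": 0.6, "rotation": [0, 0, 0], "offset": [0, 0, 0]},
    {"gripper": 0.6, "rotation": [0, 0, 0], "offset": [0, 0, -0.02]},
    {"gripper": 0.6, "rotation": [0, 0, 0], "offset": [0, 0, -0.04]},
    {"gripper": 0.6, "rotation": [0, 0, 0], "offset": [0, 0, -0.04]},
    {"gripper": 0.6, "rotation": [0, 0, 0], "offset": [0, 0, -0.04]},
    {"gripper": 0.6, "rotation": [0, 0, 0], "offset": [0, 0, -0.04]},
    {"gripper": 0.6, "rotation": [0, 0, 0], "offset": [0, 0, 0]},
  ],
)

```text
clock: 33.25
position: [0.6176, 0.3039, 0.2444]
ee_rot: [-0.027, 1.0, 0.002, 0.004]
ft_force: [0.8, 0.4, 0.5]
grip_width: 0.6
grasp_force: 0.0
```

Run:
```python
from h import *
import pickle
from scipy.optimize import least_squares
o=pickle.load(open("w6.pkl","rb"))
P=lambda c,z: unproj("wrist",np.array([125,155])+np.atleast_2d(c)/5,z,o)[:,:2]
t=P([(120,152),(190,122),(275,130),(347,180),(390,250),(390,325),(345,378),(282,412),(203,405),(85,293),(80,217)],.0605)
f=least_squares(lambda p:np.hypot(*(t-p[:2]).T)-p[2],[.63,.15,.029]); c=f.x[:2]; print("axis",f.x.round(4),f.fun.round(4))
ang=lambda v:np.arctan2(v[...,1],v[...,0])
# angle clockwise from -x (seen from above)
cw=lambda v:(np.degrees(np.pi-ang(v)))%360
print("ticks cw",cw(t-c).round(1)); 
w=P([(228,255),(175,330),(235,240),(110,400)],.091); print("line/bar",w.round(4).tolist(),cw(w-c).round(1),"line dir",cw(w[0]-w[1]),cw(w[2]-w[3]))
print(R.from_quat(o["ee_rot"]).as_matrix()[:2,0])
o=manip.get_obs(); print(o["clock"],o["position"].round(4)); im=imaging.camera("wrist"); cv2.imwrite("pics/w13.png",im); pickle.dump(o,open("w13.pkl","wb"))
rb,_=blobs(im,(0,150,190),(6,255,255)); k=np.zeros_like(rb);k[150:330,250:400]=rb[150:330,250:400]
w=unproj("wrist",np.argwhere(k)[:,::-1],.083,o)[:,:2]; print("rib",[np.round(v,4) for v in cv2.minAreaRect(w.astype(np.float32))])
```

```text
axis [0.6298 0.1494 0.0297] [ 0.     -0.0002  0.0001 -0.0003  0.0004  0.0006 -0.0009  0.0002  0.0001
  0.      0.0001]
ticks cw [318.9 348.3  18.8  49.3  79.1 108.6 137.6 167.2 196.9 258.  287.9]
line/bar [[0.6151, 0.1615], [0.6296, 0.1511], [0.6123, 0.1629], [0.6435, 0.1384]] [ 39.4  80.4  37.7 218.7] line dir 35.75434244363072 38.149706897314395
[-0.998593   -0.05302833]
33.25 [0.6176 0.3039 0.2444]
rib [array([0.6409, 0.2986]), array([0.0449, 0.0478]), np.float64(64.1764)]
```

Run:
```python
from h import *
import pickle
o=pickle.load(open("w6.pkl","rb"))
print("base w6",unproj("wrist",[[155,300],[83,242],[233,245]],.03,o).round(3).tolist())
S=[(365,175),(367,150),(369,120)]
o5=pickle.load(open("w5.pkl","rb"))
from scipy.optimize import least_squares
import itertools
# vertical post: find xy minimising mismatch of scene line & top base
for z in (.05,.1,.2,.3): print(z,unproj("top",[[265,115],[258,70]],z).round(3).tolist(),unproj("scene",S,z).round(3)[:, :2].tolist())
```

```text
base w6 [[0.754, 0.107, 0.03], [0.685, 0.037, 0.03], [0.68, 0.199, 0.03]]
0.05 [[0.78, 0.119, 0.05], [0.893, 0.135, 0.05]] [[0.752, 0.092], [0.846, 0.217], [0.988, 0.408]]
0.1 [[0.767, 0.113, 0.1], [0.875, 0.128, 0.1]] [[0.705, 0.027], [0.791, 0.143], [0.922, 0.319]]
0.2 [[0.74, 0.102, 0.2], [0.838, 0.116, 0.2]] [[0.609, -0.101], [0.681, -0.005], [0.79, 0.142]]
0.3 [[0.713, 0.09, 0.3], [0.801, 0.103, 0.3]] [[0.514, -0.23], [0.571, -0.153], [0.658, -0.036]]
```

Call:
jog_arm(
  deltas=[
    {"gripper": 0.5, "rotation": [0, 0, 0], "offset": [-0.001, -0.0387, 0]},
    {"gripper": 0.5, "rotation": [0, 0, 0], "offset": [-0.001, -0.0387, 0]},
    {"gripper": 0.5, "rotation": [0, 0, 0], "offset": [-0.001, -0.0387, 0]},
    {"gripper": 0.5, "rotation": [0, 0, 0], "offset": [-0.001, -0.0387, 0]},
    {"gripper": 0.5, "rotation": [0, 0, 8.2], "offset": [0, 0, 0]},
    {"gripper": 0.5, "rotation": [0, 0, 8.2], "offset": [0, 0, 0]},
    {"gripper": 0.5, "rotation": [0, 0, 8.2], "offset": [0, 0, 0]},
    {"gripper": 0.5, "rotation": [0, 0, 8.2], "offset": [0, 0, 0]},
    {"gripper": 0.5, "rotation": [0, 0, 8.2], "offset": [0, 0, 0]},
    {"gripper": 0.5, "rotation": [0, 0, 0], "offset": [0, 0, 0.04]},
    {"gripper": 0.5, "rotation": [0, 0, 0], "offset": [0, 0, 0.04]},
    {"gripper": 0.5, "rotation": [0, 0, 0], "offset": [0, 0, 0]},
    {"gripper": 0.5, "rotation": [0, 0, 0], "offset": [0, 0, 0]},
    {"gripper": 0.5, "rotation": [0, 0, 0], "offset": [0, 0, 0]},
  ],
  newtons=60,
)

```text
clock: 34.7
position: [0.6285, 0.1489, 0.1598]
ee_rot: [0.325, 0.946, 0.001, 0.001]
ft_force: [-0.7, -0.9, -0.1]
grip_width: 0.5
grasp_force: 0.0
```

Run:
```python
from h import *
import pickle
o=manip.get_obs(); M=R.from_quat(o["ee_rot"]).as_matrix(); print(o["clock"],o["position"].round(4),np.degrees(np.arctan2(M[1,1],M[0,1])),o["joint_pos"].round(2))
im=imaging.camera("wrist"); cv2.imwrite("pics/w14.png",im); pickle.dump(o,open("w14.pkl","wb"))
```

```text
34.7 [0.6285 0.1489 0.1598] 52.04357247792237 [-0.81  0.5   0.7   1.54 -0.33  1.22  0.84]
```

Call:
jog_arm(
  deltas=[
    {"gripper": 0.5, "rotation": [0, 0, 0], "offset": [0, 0, 0.035]},
    {"gripper": 0.5, "rotation": [0, 0, 0], "offset": [0, 0, 0.03]},
    {"gripper": 0.5, "rotation": [0, 0, 0], "offset": [0, 0, 0.01]},
    {"gripper": 0.5, "rotation": [0, 0, 0], "offset": [0, 0, 0]},
    {"gripper": 0.5, "rotation": [0, 0, 0], "offset": [0, 0, 0]},
    {"gripper": 0.5, "rotation": [0, 0, 0], "offset": [0, 0, 0]},
  ],
)

```text
clock: 35.35
position: [0.6287, 0.1491, 0.0848]
ee_rot: [0.325, 0.946, 0.001, 0.001]
ft_force: [-0.1, 0.3, -0.8]
grip_width: 0.505
grasp_force: 0.0
```

Call:
jog_arm(
  deltas=[
    {"gripper": 0.5, "rotation": [0, 0, 0], "offset": [0, 0, -0.0015]},
    {"gripper": 0, "rotation": [0, 0, 0], "offset": [0, 0, 0]},
    {"gripper": 0, "rotation": [0, 0, 0], "offset": [0, 0, 0]},
    {"gripper": 0, "rotation": [0, 0, 0], "offset": [0, 0, 0]},
    {"gripper": 0, "rotation": [0, 0, 0], "offset": [0, 0, 0]},
    {"gripper": 0, "rotation": [0, 0, 0], "offset": [0, 0, 0]},
    {"gripper": 0, "rotation": [0, 0, 0], "offset": [0, 0, 0]},
  ],
)

```text
clock: 36.05
position: [0.6285, 0.1501, 0.0851]
ee_rot: [0.325, 0.946, 0.001, 0.001]
ft_force: [3.6, 3.2, 4.1]
grip_width: 0.122
grasp_force: 62.5
```

Run:
```python
from h import *
o=manip.get_obs(); M=R.from_quat(o["ee_rot"]).as_matrix(); print(o["position"].round(4),np.degrees(np.arctan2(M[1,1],M[0,1])),o["joint_pos"].round(2),o["torque"].round(2),o["ft_force"].round(1))
```

```text
[0.6285 0.1501 0.0851] 52.100773619067276 [-0.79  0.58  0.66  1.6  -0.39  1.09  0.88] [ 0.74 -0.63 -0.02] [3.6 3.2 4.1]
```

Call:
jog_arm(
  deltas=[
    {"gripper": 0, "offset": [0, 0, 0], "rotation": [0, 0, 4.99]},
    {"gripper": 0, "offset": [0, 0, 0], "rotation": [0, 0, 4.99]},
    {"gripper": 0, "offset": [0, 0, 0], "rotation": [0, 0, 4.99]},
    {"gripper": 0, "offset": [0, 0, 0], "rotation": [0, 0, 4.99]},
    {"gripper": 0, "offset": [0, 0, 0], "rotation": [0, 0, 4.99]},
    {"gripper": 0, "offset": [0, 0, 0], "rotation": [0, 0, 4.99]},
    {"gripper": 0, "offset": [0, 0, 0], "rotation": [0, 0, 4.99]},
    {"gripper": 0, "offset": [0, 0, 0], "rotation": [0, 0, 4.99]},
    {"gripper": 0, "offset": [0, 0, 0], "rotation": [0, 0, 4.99]},
    {"gripper": 0, "offset": [0, 0, 0], "rotation": [0, 0, 4.99]},
    {"gripper": 0, "offset": [0, 0, 0], "rotation": [0, 0, 4.99]},
    {"gripper": 0, "offset": [0, 0, 0], "rotation": [0, 0, 4.99]},
  ],
)

```text
clock: 37.25
position: [0.6284, 0.1502, 0.0851]
ee_rot: [0.755, 0.656, 0.001, 0.0]
ft_force: [3.5, 4.3, 4.1]
grip_width: 0.123
grasp_force: 62.6
```

Call:
jog_arm(
  deltas=[
    {"gripper": 0, "offset": [0, 0, 0], "rotation": [0, 0, 4.99]},
    {"gripper": 0, "offset": [0, 0, 0], "rotation": [0, 0, 4.99]},
    {"gripper": 0, "offset": [0, 0, 0], "rotation": [0, 0, 4.99]},
    {"gripper": 0, "offset": [0, 0, 0], "rotation": [0, 0, 4.99]},
    {"gripper": 0, "offset": [0, 0, 0], "rotation": [0, 0, 4.99]},
    {"gripper": 0, "offset": [0, 0, 0], "rotation": [0, 0, 4.99]},
    {"gripper": 0, "offset": [0, 0, 0], "rotation": [0, 0, 4.99]},
    {"gripper": 0, "offset": [0, 0, 0], "rotation": [0, 0, 4.99]},
    {"gripper": 0, "offset": [0, 0, 0], "rotation": [0, 0, 0]},
    {"gripper": 0, "offset": [0, 0, 0], "rotation": [0, 0, 0]},
    {"gripper": 0, "offset": [0, 0, 0], "rotation": [0, 0, 0]},
  ],
)

```text
clock: 38.35
position: [0.6284, 0.1503, 0.0852]
ee_rot: [0.933, 0.361, 0.001, -0.0]
ft_force: [2.9, 4.4, 4.7]
grip_width: 0.124
grasp_force: 62.8
```

Run:
```python
from h import *
o=manip.get_obs(); M=R.from_quat(o["ee_rot"]).as_matrix(); print(o["clock"],o["position"].round(4),np.degrees(np.arctan2(M[1,1],M[0,1])),o["joint_pos"].round(2),o["torque"].round(2),o["ft_force"].round(1),o["grip_width"])
```

```text
38.35 [0.6284 0.1503 0.0852] -47.68576603631165 [-1.01  0.74  1.03  1.61 -0.67  1.18 -0.66] [ 1.06 -0.66 -0.02] [2.9 4.4 4.7] 0.12437775966356603
```

Call:
jog_arm(
  deltas=[
    {"gripper": 0.5, "rotation": [0, 0, 0], "offset": [0, 0, 0]},
    {"gripper": 0.5, "rotation": [0, 0, 0], "offset": [0, 0, 0]},
    {"gripper": 0.5, "rotation": [0, 0, 0], "offset": [0, 0, 0]},
    {"gripper": 0.5, "rotation": [0, 0, 0], "offset": [0, 0, 0]},
    {"gripper": 0.5, "rotation": [0, 0, 0], "offset": [0, 0, -0.02]},
    {"gripper": 0.5, "rotation": [0, 0, 0], "offset": [0, 0, -0.04]},
    {"gripper": 0.5, "rotation": [0, 0, 0], "offset": [0, 0, -0.04]},
    {"gripper": 0.5, "rotation": [0, 0, 0], "offset": [0, 0, -0.04]},
    {"gripper": 0.5, "rotation": [0, 0, 0], "offset": [0, 0, -0.04]},
    {"gripper": 0.5, "rotation": [0, 0, 0], "offset": [0, 0, 0]},
    {"gripper": 0.5, "rotation": [0, 0, 0], "offset": [0, 0, 0]},
    {"gripper": 0.5, "rotation": [0, 0, 0], "offset": [0, 0, 0]},
  ],
)

```text
clock: 39.55
position: [0.627, 0.149, 0.263]
ee_rot: [0.933, 0.36, -0.001, -0.0]
ft_force: [0.3, 0.2, -1.0]
grip_width: 0.501
grasp_force: 0.0
```

Run:
```python
from h import *
o=manip.get_obs(); print(o["clock"],o["position"].round(4))
w=imaging.camera("wrist"); s=imaging.camera("scene"); t=imaging.camera("top")
px=proj("wrist",[[.63,.1495,.06],[.616,.303,.083],[.571,-.13,.06]],o); print(px)
m,b=blobs(s,(6,130,60),(24,255,255),20)
for c,q in b:
    p=unproj("scene",c,.045,o)[0]
    if .4<p[0]<.72 and -.3<p[1]<.1: print(c,p.round(4))
cv2.imwrite("pics/fin.png",np.vstack([cv2.resize(w,(480,300)),np.hstack([cv2.resize(s[150:270,270:430],(320,240)),cv2.resize(t[150:210,140:180+0+100],(160,72)) if 0 else cv2.resize(t[155:215,150:280],(160,74)).repeat(1,0) if 0 else np.vstack([cv2.resize(t[155:215,150:280],(160,74)),np.zeros((166,160,3),np.uint8)])])]))
cv2.imwrite("pics/finw.png",w)
```

```text
39.55 [0.627 0.149 0.263]
[[320.83338277 167.94706205]
 [172.40064487  65.15776025]
 [461.46258273 358.1708829 ]]
[350.5 230.2] [ 0.5791 -0.0978  0.045 ]
[360.4 239.3] [ 0.5814 -0.1387  0.045 ]
[371.3 248.6] [ 0.5853 -0.1793  0.045 ]
```

View pics/fin.png

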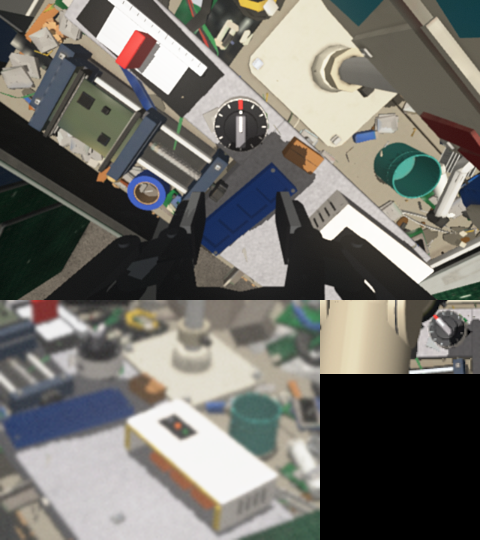

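The picture shows the pointer on the red mark at (240,105), the straightedge flat on its pad at (140,50), and the three castings in the bay. I'm handing it in.

```bash
python3 -c "
from workcell import workorder
print(workorder.hand_in())"
```

```text
the job is handed in; nothing more can be done
None
```

The job is handed in (no verdict was returned): by the last pictures the three castings stand in the bay against the stop, the straightedge lies on its pad, the dial pointer is on the red mark, and I touched none of the bystanders.

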